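# Pack out a drone's battery bay with spacer strips until snug

## Task

The battery pack is too narrow for this drone's battery bay. Push the pack fully home against the end stop, then slide the white spacer strips endwise into the gap between the pack and the sprung side plate, one at a time and each fully home, until the plate is pushed back off its rest and the pack is held snug. Use no more strips than that takes, leave the rest lying outside the bay, and do not disturb the loose motor arm, the pliers or the screwdriver.

Things in the scene. Friction and masses are not known exactly. Their poses are not given: they have to be found in the camera images.
- frame: Drone centre section, bolted down on a plywood stand: black deck plate 310 (x) x 165 mm, top 45 mm above the bench, holding the battery bay. Origin: on the bench, below mid-bay. x is the way packs and strips go in, y points across the bay from the fixed cheek to the sprung plate, z up. The bay's open mouth is at x = -65 mm; bare deck runs on out to x = -140 mm.
- end_stop (a point): Foot of the bay's aluminium end stop, a wall 34 mm high across the bay, on the deck in its inner face: frame x = 75, y = 0, z = 45 mm; axes as the frame's. Behind it stand the controller stack (43 mm high) and, from frame x = 130 mm on, two fitted motor arms below deck level, their motors reaching 90 mm above the bench.
- cheek (a point): Foot of the fixed aluminium cheek, a wall 34 mm high from frame x = -65 to 85 mm, on the deck in its inner face: frame x = 0, y = -40, z = 45 mm; axes as the frame's.
- clamp: Side clamp rail, 30 mm high, parallel to the cheek, bolted to the deck in slots, so its distance from the cheek differs. Origin: on the deck, in the inner face of the sprung plate when at rest, at frame x = 0; axes as the frame's. With the pack against the cheek the gap left for strips is 12 to 28 mm: this origin's frame y less 6 mm. The rail reaches 46 mm out from here.
- clamp_plate: Sprung steel plate of the clamp, 4 mm thick, 31 high, from frame x = -45 to 73 mm; its lead-in lip runs from there to x = -67 mm, flared 11 mm outwards. Origin as the clamp's when at rest. It moves along y only: springs hold it on its rest with 4.5 N, 0.2 N/mm more as it gives way, at most 12 mm. Strips slide freely until one fills the gap: that one wedges past the lip and needs 4 to 20 N.
- pack: Grey battery pack, 140 long (x) x 46 wide (y) x 38 mm high, about 0.45 kg, standing on the deck between cheek and clamp, sticking out of the mouth by some 20 to 45 mm at the start. Origin: centre of its underside; axes as the frame's. Fully home its origin is at frame x = 5 mm (rear face at -65 mm), and y = -17 mm when against the cheek.
- strip0: White plastic spacer strip, 150 long (x) x 10 thick (y) x 28 mm high, 50 g, both ends rounded (5 mm radius seen from above) and alike, on edge on the mat. The four strips are alike and stand about 52 mm apart, roughly parallel, in any order. Origin: centre of its underside. Fully home it is at frame x = 0, its tail 8 to 10 mm proud of pack, cheek and lip.
- strip1: Another spacer strip just like strip0.
- strip2: Another spacer strip just like strip0.
- strip3: Another spacer strip just like strip0.
- mat: Thin black rubber bench mat, 200 (x) x 225 (y) x 3 mm, fixed; the strips stand on it along its x. Origin: centre of its underside.
- loose_arm: Spare motor arm lying on the bench, 270 long x 50 x 72 mm high with its motor, black; origin under its middle. Bystander.
- pliers: Long-nose pliers with yellow handles, 170 mm long, lying flat; origin on the bench near the joint. Bystander.
- screwdriver: Screwdriver, 190 mm long, lying on the bench; origin under its middle. Bystander.
Things that resemble listed ones, but are neither listed nor needed, are in the scene too. What is shaped like the strip2 but black or turquoise is not meant. What is shaped like the strip3 but yellow is not meant.

How it is judged (in metres and radians):
On the way, in this order (a step that is already met when the one before it is completed fails the run):
1. the pack is fully home against the end stop, with every strip still outside the bay (x of pack in the frame of frame between 0 and 0.01 m and horizontal distance between each of strip0, strip1, strip2, strip3 and frame above 0.17 m), for 0.2 s.
2. one strip, and only one, is fully home beside the pack, the others outside the bay ((((x of strip0 in the frame of frame between -0.006 and 0.005 m and y of strip0 in the frame of frame between 0.004 and 0.045 m and z of strip0 in the frame of frame between 0.042 and 0.053 m and angle between the x axis of strip0 and the x axis of frame, either way round below 0.1 rad and angle between strip0's own z axis and vertical below 0.12 rad) and horizontal distance between each of strip1, strip2, strip3 and frame above 0.17 m) or ((x of strip1 in the frame of frame between -0.006 and 0.005 m and y of strip1 in the frame of frame between 0.004 and 0.045 m and z of strip1 in the frame of frame between 0.042 and 0.053 m and angle between the x axis of strip1 and the x axis of frame, either way round below 0.1 rad and angle between strip1's own z axis and vertical below 0.12 rad) and horizontal distance between each of strip0, strip2, strip3 and frame above 0.17 m) or ((x of strip2 in the frame of frame between -0.006 and 0.005 m and y of strip2 in the frame of frame between 0.004 and 0.045 m and z of strip2 in the frame of frame between 0.042 and 0.053 m and angle between the x axis of strip2 and the x axis of frame, either way round below 0.1 rad and angle between strip2's own z axis and vertical below 0.12 rad) and horizontal distance between each of strip0, strip1, strip3 and frame above 0.17 m) or ((x of strip3 in the frame of frame between -0.006 and 0.005 m and y of strip3 in the frame of frame between 0.004 and 0.045 m and z of strip3 in the frame of frame between 0.042 and 0.053 m and angle between the x axis of strip3 and the x axis of frame, either way round below 0.1 rad and angle between strip3's own z axis and vertical below 0.12 rad) and horizontal distance between each of strip0, strip1, strip2 and frame above 0.17 m))), for 0.2 s.
At the end, for the whole second after the job is handed in: Pack within 5 mm of the end stop and 3.5 mm of the cheek; two or more strips upright beside it, each within 6 mm of home; the plate presses on them (over 3.8 N), pushed back off its rest by under 11.5 mm; other strips over 170 mm from the frame's origin; all at rest (x of pack in the frame of frame between 0 and 0.01 m and z of pack in the frame of frame between 0.042 and 0.049 m and y of pack in the frame of frame below -0.0135 m and angle between the x axis of pack and the x axis of frame, either way round below 0.06 rad and (contact force between clamp_plate and strip0 above 3.8 N or contact force between clamp_plate and strip1 above 3.8 N or contact force between clamp_plate and strip2 above 3.8 N or contact force between clamp_plate and strip3 above 3.8 N) and y of clamp_plate in the frame of clamp below 0.0115 m and ((x of strip0 in the frame of frame between -0.006 and 0.005 m and y of strip0 in the frame of frame between 0.004 and 0.045 m and z of strip0 in the frame of frame between 0.042 and 0.053 m and angle between the x axis of strip0 and the x axis of frame, either way round below 0.1 rad and angle between strip0's own z axis and vertical below 0.12 rad) or horizontal distance between strip0 and frame above 0.17 m) and ((x of strip1 in the frame of frame between -0.006 and 0.005 m and y of strip1 in the frame of frame between 0.004 and 0.045 m and z of strip1 in the frame of frame between 0.042 and 0.053 m and angle between the x axis of strip1 and the x axis of frame, either way round below 0.1 rad and angle between strip1's own z axis and vertical below 0.12 rad) or horizontal distance between strip1 and frame above 0.17 m) and ((x of strip2 in the frame of frame between -0.006 and 0.005 m and y of strip2 in the frame of frame between 0.004 and 0.045 m and z of strip2 in the frame of frame between 0.042 and 0.053 m and angle between the x axis of strip2 and the x axis of frame, either way round below 0.1 rad and angle between strip2's own z axis and vertical below 0.12 rad) or horizontal distance between strip2 and frame above 0.17 m) and ((x of strip3 in the frame of frame between -0.006 and 0.005 m and y of strip3 in the frame of frame between 0.004 and 0.045 m and z of strip3 in the frame of frame between 0.042 and 0.053 m and angle between the x axis of strip3 and the x axis of frame, either way round below 0.1 rad and angle between strip3's own z axis and vertical below 0.12 rad) or horizontal distance between strip3 and frame above 0.17 m) and linear speed of each of strip0, strip1, strip2, strip3, pack below 0.01 m/s); the robot touches nothing.
It fails at once if the loose motor arm is shifted by more than 30 mm (distance of loose_arm from where it was at the start of the episode above 0.03 m).
It fails at once if the pair of pliers is shifted by more than 30 mm (distance of pliers from where it was at the start of the episode above 0.03 m).
It fails at once if the screwdriver is shifted by more than 30 mm (distance of screwdriver from where it was at the start of the episode above 0.03 m).
It also fails if it takes over 72 s, if anything falls off the work surface, if the arm or the gripper's body presses on something with over 40 N, if the wrist force passes 120 N, or if a joint passes its speed limit or range.

## Robot

A 7-joint arm with a two-finger parallel gripper is mounted at the origin on the work surface. World frame = base frame: x ahead of the robot, y to its left, z up, the work surface at z = 0. Lengths are in m, angles in degrees, forces in N, time in s.
With the tool pointing down it reaches from about 0.35 to 0.9 m from the base axis. Payload 19.9 kg.
Tool frame: the origin (TCP) lies midway between the tips of the shut fingers; the grasp point (between the pads) lies 19 mm behind it (r.tcp_to_grasp is the z of the grasp point in the tool frame, in m); z points along the fingers, y is the direction in which the jaws open and shut (so a half turn about z gives the same grasp; the last joint's range is limited). The gripper opens to 85 mm and grips with 20 to 120 N. Pads are 22 mm wide; open, the fingers measure 114 mm over their backs; the gripper's body (76 mm by 85 mm) begins 54 mm behind the grasp point. The pads swing forward as they close: fully open they stand 13 mm farther back than shut.
Start: joints at [-74.57, 23.915, -0.59, 92.452, 0.269, 63.638, -3.037], TCP at [0.191, 0.595, 0.209] pointing down, gripper open.
Joint ranges: [-161.28, 161.28], [-22.2, 115.67], [-73.04, 71.86], [3.21, 147.25], [-68.34, 248.33], [10.77, 114.83], [-161.83, 161.83]. Speed limits (degrees/s): [108.29, 108.29, 136.94, 136.94, 172.46, 172.46, 172.46].

## Interface

Orientations are given as a 3x3 rotation matrix whose columns are the frame's x, y, z axes.
In Python, from plant import r gives the robot as it stands.
- The arm moves only by the tool play_rows, never from a script. Its argument "plan" is a list of rows, each a list of 3 entries, a list of its own where there are three numbers: the shift along the tool's x, y, z in m, then the turn about the tool's z in rad, then the opening, from 0 (shut) to 1 (fully open). A call has exactly 5 rows; each row shifts and turns the commanded pose from where the row before left it, along the tool's axes as they then stand; what a row does not reach is not made up. A row lasts 1/12 s, in which the tool goes at most 41.7 mm and 7.16 degrees, less where a joint would pass 70% of its speed; a pose out of reach is approached as far as the arm can. A call is refused whole if a number of a shift passes 0.0417 or a number of a turn 0.125, either way. A call with a gripper value outside its range is refused whole. The fingers move at their own pace and stop on an object; "squeeze" is the grip in N (left out, the last holds). Time passes only in rows, so rows that do not move let the fingers close, or fill a call up. It gives the time, the measured TCP pose, the force and the opening at its end, in the units of the state.
- r.state(): the state, without advancing time (a new reading comes with each control period).
- r.grab_frame(name): name is "scene" or "top"; returns the picture (384x512x3 uint8, red, green, blue); there is no depth.
- r.get_calibration(name): a dict with "fx", "fy", "cx", "cy" (pixels), "dist_coeffs" ([k1, k2, p1, p2, k3] as OpenCV has them; the pictures are not rectified), "extrinsics" (4x4, takes a point from camera to world coordinates). Camera axes: x right, y up, looking along -z (the intrinsics and any distortion apply to the point x, -y, -z); pixel columns grow to the right and rows downward; lengths in m; the calibration is good to about 2 mm. A picture is of the moment at which its call begins. get_calibration takes no time and is no camera call.
- r.job_done(): hands the job in, once; it reports no verdict.
Trained networks look in the newest picture that a camera, given by its name, has taken for a name from the list of things; names that differ only in an ending like _2 or _b are one class to them, and where a whole thing is asked for, a point or a joint stands for the part that bears it (a point fixed in the world has none). Each returns a list of dicts, best first, with "confidence" (0 to 1); they miss things now and then, are a little off and sometimes report something else, mostly with a low value. They report only what shows in the picture. A call takes as long as a camera call. They do not tell look-alikes from the thing itself.
- r.find_in(camera, query): "extent" ([left, top, width, height] in pixels, round what is visible of it).
- r.outline_of(camera, query): "mask" (384x512 bool, what is visible of it) and "extent" ([left, top, width, height] in pixels, round what is visible of it).
- r.mark_of(camera, query): "xy" ([column, row] in pixels: a listed point, or the origin of a listed thing).
The state is a dict: "time_s": time; "joints": joint angles; "qvel": joint speeds; "effort": joint torques, N m; "tcp_pos": TCP position; "eef_rot": TCP orientation; "ft_force": force on the tool from outside, world axes, zero at the start; "ft_torque": the same for the moment, N m; "gripper_width": opening from 0.0 (shut) to 1.0 (fully open).
Only numpy, scipy, OpenCV 4.12 (cv2) and the standard library are available. Lean on these libraries where they do the work, as an engineer would, in place of code of your own. Each camera call takes 0.05 s, during which the arm holds its last target. There are 200 camera calls.

## Working session

There is one attempt and no reset: what is moved stays moved. The work goes in short steps, Python scripts to look and compute and a tool call to move; the robot and the scene stay as the last step left them, time stands still between calls to the robot, and variables do not carry over. Pictures are saved under pics/ and viewed, about 8 in all and at most 12, crops included, and the job is handed in when it is done.

Besides the shell and the picture viewer there is one more tool, called as name(argument=value, ...) on one line, values as JSON. play_rows: Moves the arm, as the interface text tells. Its arguments: {"type":"object","properties":{"plan":{"type":"array","items":{"type":"array"}},"squeeze":{"type":"number"}},"required":["plan"]}

```bash
ls; mkdir -p pics
cat > h.py <<'E'
import numpy as np, cv2
from plant import r
def cal(n):
    c=r.get_calibration(n); K=np.array([[c['fx'],0,c['cx']],[0,c['fy'],c['cy']],[0,0,1.]])
    return K,np.array(c['dist_coeffs'],float),np.array(c['extrinsics'])
def back(n,uv,z):
    K,d,T=cal(n); p=cv2.undistortPoints(np.array(uv,float).reshape(-1,1,2),K,d).reshape(-1,2)
    D=np.c_[p[:,0],-p[:,1],-np.ones(len(p))]@T[:3,:3].T; o=T[:3,3]
    return o+D*((z-o[2])/D[:,2])[:,None]
def proj(n,P):
    K,d,T=cal(n); q=(np.array(P,float).reshape(-1,3)-T[:3,3])@T[:3,:3]; q=q*[1,-1,-1]
    return cv2.projectPoints(q,np.zeros(3),np.zeros(3),K,d)[0].reshape(-1,2)
def save(n,f,crop=None,s=1):
    im=r.grab_frame(n)[...,::-1]
    if crop: x,y,w,h=crop; im=im[y:y+h,x:x+w]
    cv2.imwrite('pics/'+f,cv2.resize(im,None,fx=s,fy=s,interpolation=cv2.INTER_CUBIC))
E
python3 - <<'E'
from h import *
for n in('scene','top'):
    save(n,n+'0.png',s=1.5); print(n,cal(n)[2].round(3).tolist(),cal(n)[0][0,0])
    for q in ('frame','end_stop','cheek','clamp','pack','strip0','mat','loose_arm','pliers','screwdriver'):
        print(q,[(np.round(m['xy'],1).tolist(),round(m['confidence'],2)) for m in r.mark_of(n,q)][:8])
print(r.state()); print(r.tcp_to_grasp)
E
```

```text
pics
scene [[-0.099, -0.83, 0.549, 1.21], [0.995, -0.074, 0.067, -0.124], [-0.014, 0.553, 0.833, 1.043], [0.0, 0.0, 0.0, 1.0]] 355.8242936205541
frame [([336.8, 216.7], 0.55), ([368.0, 207.5], 0.5), ([334.3, 211.9], 0.27)]
end_stop [([366.4, 210.5], 0.64), ([342.3, 203.6], 0.31)]
cheek [([346.8, 220.9], 0.63)]
clamp [([343.5, 204.2], 0.62)]
pack [([331.0, 214.5], 0.68)]
strip0 [([238.1, 207.0], 0.78), ([244.0, 222.0], 0.71), ([236.4, 184.7], 0.7), ([196.5, 156.0], 0.66), ([242.4, 150.2], 0.59), ([245.2, 195.3], 0.56)]
mat [([242.0, 203.9], 0.86)]
loose_arm [([326.6, 280.9], 0.91)]
pliers [([221.7, 246.7], 0.69), ([349.1, 170.7], 0.36), ([320.7, 281.0], 0.35), ([340.9, 202.4], 0.31), ([343.5, 203.5], 0.26)]
screwdriver [([347.2, 169.4], 0.81)]
top [[-0.023, 0.999, -0.029, 0.505], [-0.999, -0.023, 0.03, -0.205], [0.029, 0.03, 0.999, 1.218], [0.0, 0.0, 0.0, 1.0]] 360.9144165589933
frame [([147.9, 185.9], 0.88), ([256.6, 140.3], 0.47)]
end_stop [([122.4, 190.0], 0.64)]
cheek [([140.7, 175.4], 0.69)]
clamp [([144.8, 194.3], 0.94), ([244.4, 166.8], 0.74), ([257.9, 212.0], 0.56), ([147.0, 1
[... 421 characters left out ...]
63801852,  -3.03715716]), 'qvel': array([-0.07006246, -0.00949496, -0.07073688,  0.03804573, -0.03308654,
        0.10356585, -0.06881206]), 'effort': array([-3.63043609e-04, -8.64206743e+01,  6.78398386e-01, -4.35200572e+01,
        1.91246951e-02,  2.16162429e-03,  2.05462408e-05]), 'tcp_pos': array([0.1911343 , 0.59506261, 0.20909309]), 'eef_rot': array([[-9.52087311e-01,  3.05826341e-01,  2.62245553e-05],
       [ 3.05826340e-01,  9.52087312e-01, -1.73205398e-05],
       [-3.02651436e-05, -8.47050638e-06, -1.00000000e+00]]), 'ft_force': array([ 0.47293555, -0.21561199,  0.1556008 ]), 'ft_torque': array([-0.0265689 ,  0.00068206, -0.05630796]), 'gripper_width': 0.9992659421228436}
-0.0187
```

View pics/top0.png

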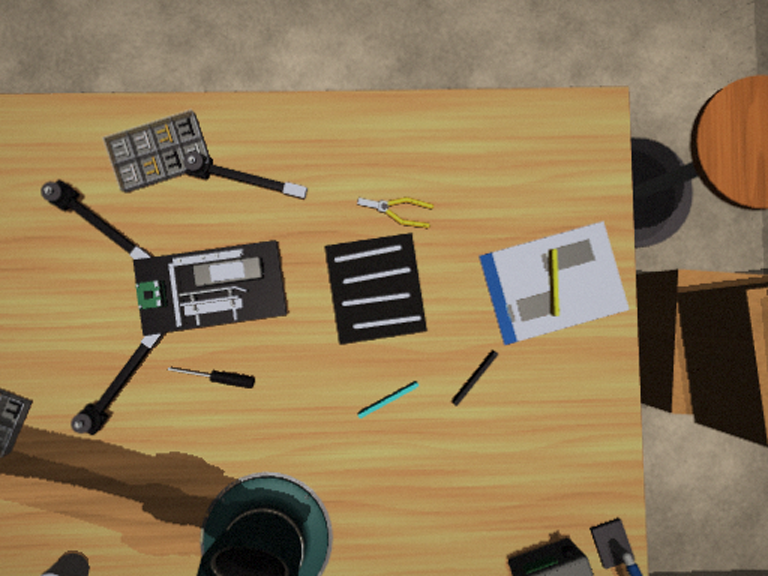

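View pics/scene0.png

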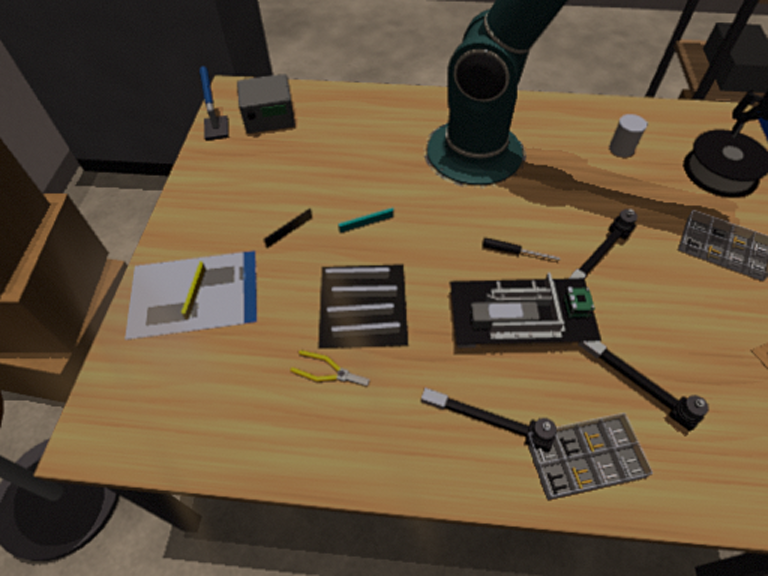

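Run:
```python
from h import *
im=r.grab_frame('top'); cv2.imwrite('pics/raw_top.png',im[...,::-1]); sc=r.grab_frame('scene'); cv2.imwrite('pics/raw_scene.png',sc[...,::-1])
a=cv2.resize(im[148:238,80:200],None,fx=6.6,fy=6.6,interpolation=cv2.INTER_CUBIC)
cv2.imwrite('pics/c1.png',a[...,::-1])
def strips(im,n,box):
    x0,y0,x1,y1=box; g=im.min(2).astype(float); h=cv2.cvtColor(im,cv2.COLOR_RGB2HSV)
    m=np.zeros(g.shape,np.uint8); m[y0:y1,x0:x1]=((g>90)&(h[...,1]<70))[y0:y1,x0:x1]
    k,l,s,c=cv2.connectedComponentsWithStats(m)
    for i in range(1,k):
        if s[i,4]<15: continue
        ys,xs=np.nonzero(cv2.dilate((l==i).astype(np.uint8),np.ones((5,5)))); w=np.clip(g[ys,xs]-40,0,None)
        P=back(n,np.c_[xs,ys],0.031); ce=(P*w[:,None]).sum(0)/w.sum(); Q=P-ce
        C=(Q*w[:,None]).T@Q/w.sum(); e,v=np.linalg.eigh(C[:2,:2]); d=v[:,1]*np.sign(v[1,1])
        t=Q[:,:2]@d; b=np.percentile(t[g[ys,xs]>90],[0,100])
        print(n,'strip',ce[:2].round(4),'yaw of long axis',np.degrees(np.arctan2(d[1],d[0])).round(2),'len~',b.round(4),'std',np.sqrt(e).round(4), 'area',s[i,4])
strips(im,'top',(212,150,292,235))
strips(sc,'scene',(208,172,276,235))
# deck & mat corners via black mask
for n,I,boxes in (('top',im,{'deck':(84,150,200,235),'mat':(210,150,292,235)}),('scene',sc,{'mat':(205,170,280,240),'deck':(295,180,405,242)})):
  for k,(x0,y0,x1,y1) in boxes.items():
    m=(I[y0:y1,x0:x1].max(2)<62).astype(np.uint8); kk,l,s,c=cv2.connectedComponentsWithStats(m); i=1+np.argmax(s[1:,4])
    ys,xs=np.nonzero(l==i); hull=cv2.convexHull(np.c_[xs+x0,ys+y0].astype(np.int32)); print(n,k,s[i].tolist(), cv2.approxPolyDP(hull,3,True).reshape(-1,2).tolist())
```

```text
top strip [ 0.6218 -0.2403] yaw of long axis 99.95 len~ [-0.0745  0.0744] std [0.0032 0.0427] area 153
top strip [ 0.5731 -0.2582] yaw of long axis 99.29 len~ [-0.0749  0.0732] std [0.0031 0.0427] area 154
top strip [ 0.5206 -0.255 ] yaw of long axis 96.29 len~ [-0.0728  0.0738] std [0.0031 0.0426] area 150
top strip [ 0.4701 -0.2782] yaw of long axis 96.3 len~ [-0.0749  0.0746] std [0.0031 0.0425] area 150
scene strip [ 0.4703 -0.2753] yaw of long axis 96.5 len~ [-0.0743  0.0745] std [0.0048 0.0438] area 112
scene strip [ 0.5215 -0.2532] yaw of long axis 96.32 len~ [-0.0743  0.0745] std [0.0041 0.0431] area 128
scene strip [ 0.5741 -0.2559] yaw of long axis 99.34 len~ [-0.0735  0.0719] std [0.0041 0.0431] area 133
scene strip [ 0.6228 -0.2375] yaw of long axis 99.89 len~ [-0.0743  0.0744] std [0.0041 0.0429] area 144
top deck [5, 11, 102, 74, 2863] [[190, 208], [90, 234], [89, 173], [98, 168], [184, 161]]
top mat [7, 6, 67, 73, 3117] [[283, 220], [227, 228], [217, 164], [274, 156]]
scene mat [8, 7, 59, 55, 2030] [[271, 229], [213, 231], [215, 178], [268, 177]]
scene deck [5, 5, 105, 57, 2754] [[404, 241], [305, 234], [300, 188], [389, 185]]
```

View pics/c1.png

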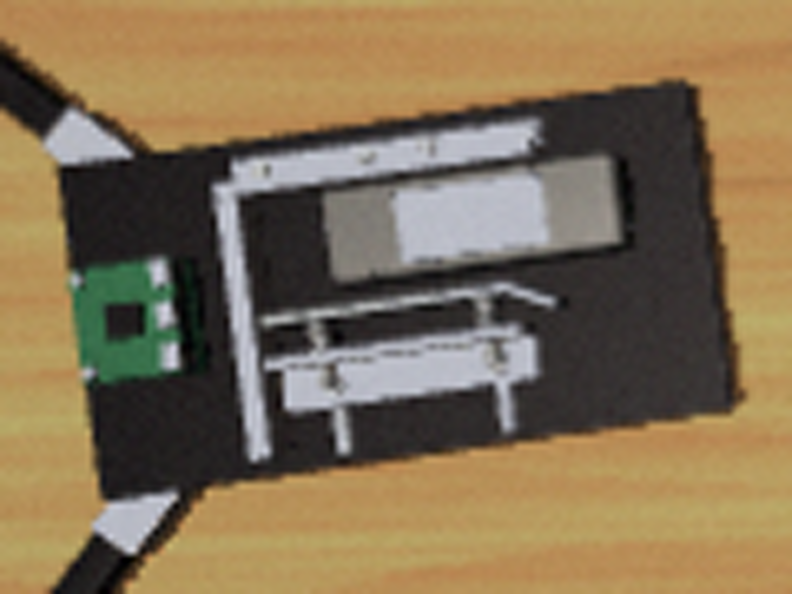

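```bash
cat > fit.py <<'E'
from h import *
from scipy.optimize import least_squares
G={n:cv2.GaussianBlur(cv2.imread(f'pics/raw_{n}.png',0).astype(np.float32),(0,0),0.7) for n in('top','scene')}
def W(p,P):
    c,s=np.cos(p[2]),np.sin(p[2]); P=np.array(P,float)
    return np.c_[p[0]+c*P[:,0]-s*P[:,1],p[1]+s*P[:,0]+c*P[:,1],P[:,2]]
def samp(n,uv): return cv2.remap(G[n],uv[:,0].astype(np.float32).reshape(-1,1),uv[:,1].astype(np.float32).reshape(-1,1),cv2.INTER_CUBIC).ravel()
def edge(n,p,a,b,sgn,R=3,N=25):
    # model segment a->b (frame coords); sgn=+1 if brighter on left-hand normal (image) ; returns observed pts
    t=np.linspace(.08,.92,N)[:,None]; P=np.array(a)*(1-t)+np.array(b)*t
    uv=proj(n,W(p,P)); d=uv[-1]-uv[0]; d/=np.linalg.norm(d); nn=np.array([d[1],-d[0]])
    s=np.arange(-R,R+.01,.1); prof=np.array([samp(n,uv+nn*x) for x in s]) 
    g=np.gradient(prof,axis=0)*sgn; g=np.clip(g,0,None); i=g.argmax(0); pk=g.max(0); off=s[i]
    ok=(pk>1.0)&(i>2)&(i<len(s)-3); med=np.median(off[ok]) if ok.any() else 0; ok&=abs(off-med)<.7
    return P[ok],uv[ok]+nn*off[ok,None],nn,off[ok]
def fit(p,edges,free,n_it=6):
    p=np.array(p,float)
    for it in range(n_it):
        obs=[(n,)+edge(n,p,a,b,s,R=4 if it<2 else 2.5) for n,a,b,s in edges]
        def f(q):
            pp=p.copy(); pp[free]=q
            return np.concatenate([((proj(n,W(pp,P))-u)@nn) for n,P,u,nn,_ in obs])
        p[free]=least_squares(f,p[free],loss='soft_l1',f_scale=.3).x
    for n,P,u,nn,_ in obs:
        e=(proj(n,W(p,P))-u)@nn; print('  ',n,len(e),'res px mean',e.mean().round(2) if len(e) else None)
    return p
E
python3 - <<'E'
from fit import *
c=np.array([[62,168],[690,82],[740,408],[105,498]]); uv=(c+.5)/6.6-.5+[80,148]
P=back('top',uv,.045); print(P.round(4)); print([np.linalg.norm(P[i]-P[(i+1)%4]).round(4) for i in range(4)])
d=(P[0]-P[1]+P[3]-P[2]); yaw=np.arctan2(d[1],d[0]); m=P.mean(0); p0=[m[0]-.015*np.cos(yaw),m[1]-.015*np.sin(yaw),yaw]
print('p0',p0)
z=.045; x0,x1,y0,y1=-.14,.17,-.0825,.0825
A,B,C,D=[x1,y0,z],[x0,y0,z],[x0,y1,z],[x1,y1,z]
# top view: A TL,B TR,C BR,D BL; normal n=(d1,-d0): for d right (1,0)->(0,-1) = up = outside
E={n:[(n,A,B,1),(n,B,C,1),(n,C,D,1)] for n in('top','scene')}
E['scene']=[(n,a,b,s) for n,a,b,s in E['scene']]
pt=fit(p0,E['top'],[0,1,2]); print('top',pt[:2].round(4),np.degrees(pt[2]).round(2))
ps=fit(p0,E['scene'],[0,1,2]); print('scene',ps[:2].round(4),np.degrees(ps[2]).round(2))
p=(pt+ps)/2; 
for n,pp in(('top',pt),('scene',ps)):
    im=cv2.imread(f'pics/raw_{n}.png'); s=6; x,y=(80,148) if n=='top' else (295,170)
    im=cv2.resize(im[y:y+90,x:x+115],None,fx=s,fy=s,interpolation=cv2.INTER_CUBIC)
    def L(Q,col):
        q=((proj(n,W(pp,Q))-[x,y]+.5)*s-.5).round().astype(int); cv2.polylines(im,[q],False,col,1)
    L([A,B,C,D,A],(0,255,0)); L([[-.065,-.04,.079],[.075,-.04,.079],[.075,.075,.079]],(0,0,255))
    for g in (.012,.016,.02,.024,.028): L([[-.045,g+.006,.076],[.073,g+.006,.076]],(255,255,0))
    for k in (-.015,-.04): 
        a=k; L([[a-.07+.005,-.04,.083],[a-.07+.005,.006,.083],[a+.075,.006,.083],[a+.075,-.04,.083],[a-.065,-.04,.083]],(255,0,255))
    cv2.imwrite(f'pics/ov_{n}.png',im)
a=cv2.imread('pics/ov_top.png'); b=cv2.imread('pics/ov_scene.png'); cv2.imwrite('pics/ov.png',cv2.resize(np.vstack([a,b]),None,fx=.55,fy=.55) if 0 else a)
np.save('p.npy',np.array([pt,ps]))
E
```

```text
[[ 0.6163  0.261   0.045 ]
 [ 0.6524 -0.0432  0.045 ]
 [ 0.4918 -0.0646  0.045 ]
 [ 0.4556  0.2422  0.045 ]]
[np.float64(0.3063), np.float64(0.162), np.float64(0.3089), np.float64(0.1617)]
p0 [np.float64(0.5557695560724984), np.float64(0.08395870901831623), np.float64(1.688490148011569)]
   top 25 res px mean 0.03
   top 25 res px mean 0.02
   top 25 res px mean 0.02
top [0.5563 0.0827] 96.97
   scene 17 res px mean -0.23
   scene 20 res px mean 0.01
   scene 23 res px mean -0.17
scene [0.5599 0.0851] 96.79
```

View pics/ov.png

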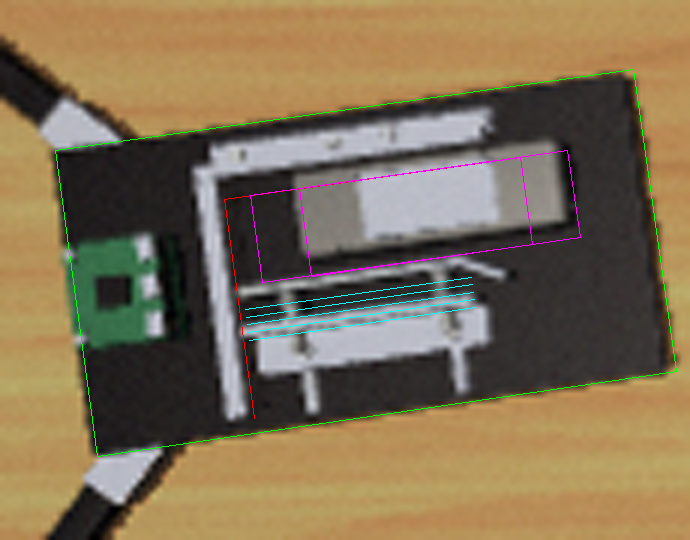

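```bash
cat > m2.py <<'E'
from fit import *
import sys
z=.045;x0,x1=-.14,.17; t=.079
P=np.load('p.npy')
res={}
for n,p in zip(('top','scene'),P):
    p=p.copy()
    y0,y1=-.0825,.0825
    c,s=np.cos(p[2]),np.sin(p[2])
    # frame shift from bay walls only: cheek inner top edge and end stop inner top edge (bright outside)
    p[:2]+=np.array([-s,c])*-.0125
    cheek=([.07,-.04,t],[-.063,-.04,t]); stop=([.075,.07,t],[.075,-.035,t])
    print(n); q=fit(p,[(n,*cheek,1),(n,*stop,1)],[0,1,2]); print(n,'walls',q[:2].round(4),np.degrees(q[2]).round(2),'vs deck', p[:2].round(4))
    res[n]=q
    im=cv2.imread(f'pics/raw_{n}.png'); S=6; x,y=(80,148) if n=='top' else (290,165)
    im=cv2.resize(im[y:y+75,x:x+115],None,fx=S,fy=S,interpolation=cv2.INTER_CUBIC)
    def L(Q,col):
        u=((proj(n,W(q,Q))-[x,y]+.5)*S-.5).round().astype(int); cv2.polylines(im,[u],False,col,1)
    L([[-.065,-.04,t],[.075,-.04,t],[.075,.075,t]],(0,0,255)); L([[-.065,-.04,z],[.075,-.04,z],[.075,.075,z]],(0,128,255))
    L([[x0,-.0825,z],[x0,.0825,z]],(0,255,0))
    for g in (.012,.020,.028): L([[-.045,g+.006,.076],[.073,g+.006,.076]],(255,255,0))
    res[n+'im']=im
cv2.imwrite('pics/ov2.png',cv2.resize(np.vstack([res['topim'],res['sceneim']]),None,fx=.66,fy=.66,interpolation=cv2.INTER_AREA))
np.save('q.npy',np.array([res['top'],res['scene']]))
E
python3 m2.py
```

```text
top
   top 25 res px mean 0.0
   top 25 res px mean 0.0
top walls [0.5685 0.0885] 96.84 vs deck [0.5687 0.0842]
scene
   scene 24 res px mean 0.02
   scene 25 res px mean 0.01
scene walls [0.5685 0.0906] 97.08 vs deck [0.5724 0.0866]
```

View pics/ov2.png

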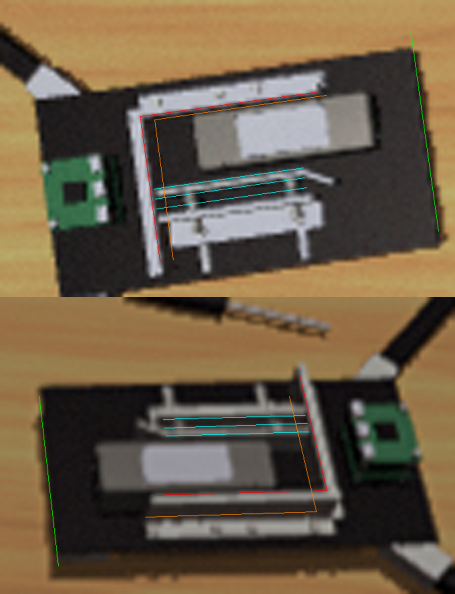

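```bash
cat > m3.py <<'E'
from fit import *
Q=np.load('q.npy'); q=Q.mean(0); q0=q.copy()
def rel(w,f): 
    c,s=np.cos(f[2]),np.sin(f[2]); d=w[:2]-f[:2]; return np.array([c*d[0]+s*d[1],-s*d[0]+c*d[1],np.degrees(w[2]-f[2])])
T=.083; a,b,c,d=[.07,-.023,T],[-.07,-.023,T],[-.07,.023,T],[.07,.023,T]
for n,f in zip(('top','scene'),Q):
    uv={'top':[[129,178],[172,173],[174,184],[131,191]]}.get(n)
    w0=W(f,[[-.03,-.008,T]])[0]; w0=np.array([w0[0],w0[1],f[2]])
    # a->b: left normal is outside => bright inside => sgn -1
    w=fit(w0,[(n,a,b,-1),(n,b,c,-1),(n,c,d,-1),(n,d,a,-1)],[0,1,2])
    print(n,'pack world',w[:2].round(4),'rel frame',rel(w,f)[:2].round(4),rel(w,f)[2].round(2))
    # plate: 1-D profile along y at z=.076 , x in -.04..0.07
    ys=np.arange(.006,.05,.0005); m=[]
    for y in ys:
        X=np.linspace(-.038,.065,40); m.append(np.mean(samp(n,proj(n,W(f,np.c_[X,0*X+y,0*X+.076])))))
    g=np.gradient(m); i=np.argsort(g)[::-1][:1]; print(n,'plate profile',list(zip((ys[::4]*1e3).round(0).astype(int).tolist(),np.round(m[::4]).astype(int).tolist())),'rise at',ys[g.argmax()])
E
python3 m3.py
```

```text
top 14 res px mean 0.87
   top 25 res px mean 0.57
   top 18 res px mean 0.68
   top 25 res px mean 0.5
top pack world [0.5851 0.0552] rel frame [-0.035  -0.0125] 2.63
top plate profile [(6, 85), (8, 64), (10, 44), (12, 35), (14, 39), (16, 55), (18, 83), (20, 113), (22, 124), (24, 99), (26, 67), (28, 53), (30, 50), (32, 50), (34, 53), (36, 65), (38, 91), (40, 127), (42, 153), (44, 156), (46, 155), (48, 163)] rise at 0.03900000000000003
   scene 6 res px mean 0.4
   scene 24 res px mean 0.27
   scene 19 res px mean 0.16
   scene 24 res px mean 0.23
scene pack world [0.5906 0.0584] rel frame [-0.0347 -0.0179] -4.21
scene plate profile [(6, 91), (8, 80), (10, 68), (12, 57), (14, 57), (16, 66), (18, 82), (20, 91), (22, 89), (24, 78), (26, 64), (28, 51), (30, 46), (32, 49), (34, 62), (36, 84), (38, 109), (40, 127), (42, 131), (44, 121), (46, 100), (48, 75)] rise at 0.036500000000000025
```

Run:
```python
from fit import *
Q=np.load('q.npy'); f=Q.mean(0)
def rel(P): c,s=np.cos(f[2]),np.sin(f[2]); d=P[:,:2]-f[:2]; return np.c_[c*d[:,0]+s*d[:,1],-s*d[:,0]+c*d[:,1]]
uv=(np.array([[323,195],[612,155],[625,240],[335,282]])+.5)/6.6-.5+[80,148]
print(rel(back('top',uv,.083)).round(4).tolist())
for n in('top','scene'):
  for ax in(0,1):
    s=np.arange(-.13,.06,.0025) if ax==0 else np.arange(-.06,.022,.002)
    m=[]
    for v in s:
        o=np.linspace(-.022,0,12) if ax==0 else np.r_[np.linspace(-.095,-.075,10),np.linspace(.0,.03,10)]
        P=np.c_[0*o+v,o,0*o+.083] if ax==0 else np.c_[o,0*o+v,0*o+.083]
        m.append(samp(n,proj(n,W(f,P))).mean())
    g=np.gradient(m); print(n,'xy'[ax],list(zip((s*1e3).round(1).tolist(),np.round(m).astype(int).tolist()))[::2])
print('strips rel',rel(np.array([[.6223,-.239],[.5736,-.257],[.521,-.254],[.4702,-.2768]])).round(4).tolist())
# rough bystanders
print('pliers',back('top',[[257.6,138.4]],.0).round(3),'arm ends',back('top',[[130,108],[200,127]],.03).round(3),'screwdriver',back('top',[[113,246],[168,254]],.01).round(3))
```

```text
[[0.0315, -0.033], [-0.1053, -0.0325], [-0.1057, 0.0083], [0.0315, 0.0086]]Traceback (most recent call last):
  File "<stdin>", line 13, in <module>
  File "h.py", line 11, in proj
    K,d,T=cal(n); q=(np.array(P,float).reshape(-1,3)-T[:3,3])@T[:3,:3]; q=q*[1,-1,-1]
          ~~~^^^
  File "h.py", line 4, in cal
    c=r.get_calibration(n); K=np.array([[c['fx'],0,c['cx']],[0,c['fy'],c['cy']],[0,0,1.]])
ValueError: time passes only in moves, steps and waits
```

play_rows(plan=[[[0,0,0],0.114,1],[[0,0,0],0.114,1],[[0,0,0],0.114,1],[[0,0,0],0.114,1],[[0,0,0],0.114,1]], squeeze=40)

```text
time_s: 1.62
tcp_pos: [0.1911, 0.595, 0.2091]
eef_rot: [[-0.632, 0.775, 0.0], [0.775, 0.632, -0.0], [-0.0, -0.0, -1.0]]
ft_force: [-1.2, 0.7, -0.4]
gripper_width: 1.002
```

play_rows(plan=[[[0,0,0],0.114,1],[[0,0,0],0.114,1],[[0,0,0],0.114,1],[[0,0,0],0.114,1],[[0,0,0],0.114,1]])

```text
time_s: 2.03
tcp_pos: [0.1911, 0.595, 0.2091]
eef_rot: [[-0.114, 0.993, -0.0], [0.993, 0.114, -0.0], [-0.0, -0.0, -1.0]]
ft_force: [0.1, 0.1, -0.1]
gripper_width: 0.999
```

```bash
sed -i 's/^def cal(n):/import functools\n@functools.cache\ndef cal(n):/' h.py
cat >> h.py <<'E'
F=np.array([.5685,.0895,np.radians(96.96)])
def st(f=F):
    s=r.state(); c,sn=np.cos(f[2]),np.sin(f[2]); R=s['eef_rot']; d=s['tcp_pos'][:2]-f[:2]
    print('t %.2f'%s['time_s'],'frame xy',np.round([c*d[0]+sn*d[1],-sn*d[0]+c*d[1]],4),'z',s['tcp_pos'][2].round(4),'toolx yaw-frame',round(np.degrees(np.arctan2(R[1,0],R[0,0])-f[2]),2),'F(frame)',np.round([c*s['ft_force'][0]+sn*s['ft_force'][1],-sn*s['ft_force'][0]+c*s['ft_force'][1],s['ft_force'][2]],1),'w',round(s['gripper_width'],3),'J',s['joints'].round(0))
E
python3 -c "
from h import *
st()"
```

```text
t 2.03 frame xy [0.5476 0.3134] z 0.2091 toolx yaw-frame -0.4 F(frame) [ 0.1 -0.1 -0.1] w 0.999 J [-84.  24.  12.  93.  -5.  64. -64.]
```

play_rows(plan=[[[-0.032,0.0163,0],0,1],[[-0.032,0.0163,0],0,1],[[-0.032,0.0163,0],0,1],[[-0.032,0.0163,0],0,1],[[-0.032,0.0163,0],0,1]])

```text
time_s: 2.45
tcp_pos: [0.2918, 0.4445, 0.2092]
eef_rot: [[-0.12, 0.993, 0.0], [0.993, 0.12, 0.0], [0.0, 0.0, -1.0]]
ft_force: [0.4, 0.7, 0.4]
gripper_width: 0.999
```

play_rows(plan=[[[-0.032,0.0163,0],0,1],[[-0.032,0.0163,0],0,1],[[-0.032,0.0163,0],0,1],[[-0.032,0.0163,0],0,1],[[-0.032,0.0163,0],0,1]])

```text
time_s: 2.87
tcp_pos: [0.392, 0.2953, 0.2093]
eef_rot: [[-0.12, 0.993, 0.0], [0.993, 0.12, 0.0], [0.0, 0.0, -1.0]]
ft_force: [-0.2, 0.5, 0.3]
gripper_width: 0.999
```

play_rows(plan=[[[-0.032,0.0163,0],0,1],[[-0.032,0.0163,0],0,1],[[-0.032,0.0163,0],0,1],[[-0.032,0.0163,0],0,1],[[-0.032,0.0163,0],0,1]])

```text
time_s: 3.28
tcp_pos: [0.4921, 0.1462, 0.2094]
eef_rot: [[-0.12, 0.993, 0.0], [0.993, 0.12, 0.0], [0.0, 0.001, -1.0]]
ft_force: [0.5, 0.4, 0.9]
gripper_width: 1.001
```

play_rows(plan=[[[-0.032,0.0163,0],0,1],[[-0.032,0.0163,0],0,1],[[-0.032,0.0163,0],0,1],[[-0.032,0.0163,0],0,1],[[-0.0295,0.0163,0],0,1]])

```text
time_s: 3.7
tcp_pos: [0.5919, -0.0008, 0.2092]
eef_rot: [[-0.12, 0.993, 0.0], [0.993, 0.12, -0.0], [-0.0, 0.0, -1.0]]
ft_force: [-0.6, 0.5, -0.1]
gripper_width: 0.997
```

```bash
python3 -c "
from h import *
st()"
```

```text
t 3.70 frame xy [-0.0925 -0.0123] z 0.2092 toolx yaw-frame -0.1 F(frame) [ 0.6  0.5 -0.1] w 0.997 J [-28.  23.  32.  98. -14.  63.  16.]
```

play_rows(plan=[[[0,0,0.035],0,1],[[0,0,0.035],0,1],[[0,0,0.035],0,1],[[0,0,0.03],0,1],[[0,0,0.017],0,1]])

```text
time_s: 4.12
tcp_pos: [0.5896, 0.0011, 0.0538]
eef_rot: [[-0.12, 0.993, -0.003], [0.993, 0.12, -0.0], [-0.0, -0.003, -1.0]]
ft_force: [1.0, -0.4, -0.3]
gripper_width: 0.999
```

play_rows(plan=[[[0,0,0],0,0.4],[[0,0,0],0,0.4],[[0,0,0],0,0.4],[[0,0,0],0,0.4],[[0,0,0],0,0.4]])

```text
time_s: 4.53
tcp_pos: [0.5933, 0.0011, 0.06]
eef_rot: [[-0.12, 0.993, 0.005], [0.993, 0.12, 0.001], [-0.0, 0.005, -1.0]]
ft_force: [-1.1, -1.1, 14.7]
gripper_width: 0.399
```

play_rows(plan=[[[0,0,0],0,0.4],[[0,0,0],0,0.4],[[0,0,0],0,0.4],[[0,0,0],0,0.4],[[0,0,0],0,0.4]])

```text
time_s: 4.95
tcp_pos: [0.5933, 0.0011, 0.06]
eef_rot: [[-0.12, 0.993, 0.005], [0.993, 0.12, 0.001], [-0.0, 0.005, -1.0]]
ft_force: [-0.4, -0.7, 15.4]
gripper_width: 0.401
```

```bash
python3 -c "
from h import *
st()"
```

```text
t 4.95 frame xy [-0.0907 -0.0139] z 0.06 toolx yaw-frame -0.08 F(frame) [-0.6  0.5 15.4] w 0.401 J [-24.  34.  28. 105. -21.  47.  21.]
```

```bash
python3 -c "
from h import *
a=r.grab_frame('top')[150:220,80:220]; b=r.grab_frame('scene')[170:240,270:410]
a,b=[cv2.resize(v,None,fx=4,fy=4,interpolation=cv2.INTER_CUBIC)[...,::-1] for v in(a,b)]
cv2.imwrite('pics/g1.png',np.vstack([a,b])); st()"
```

```text
t 5.05 frame xy [-0.0907 -0.0139] z 0.06 toolx yaw-frame -0.08 F(frame) [-0.3 -0.1 15.9] w 0.402 J [-24.  34.  28. 105. -21.  47.  21.]
```

View pics/g1.png

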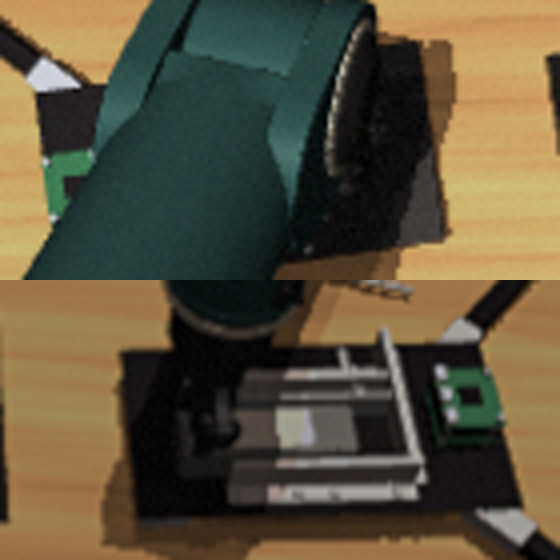

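```bash
python3 -c "
from h import *
b=r.grab_frame('scene')[180:230,295:365].astype(float)
b=(np.clip(b/255,0,1)**.45*255).astype(np.uint8)
b=cv2.resize(b,None,fx=11,fy=11,interpolation=cv2.INTER_CUBIC)[...,::-1].copy()
Q=np.array([[-.1055,-.0353,.083],[-.1055,.0107,.083],[.0345,.0107,.083],[.0345,-.0353,.083],[-.1055,-.0353,.083],[-.1055,-.0353,.045]])
c,s=np.cos(F[2]),np.sin(F[2])
w=lambda Q:np.c_[F[0]+c*Q[:,0]-s*Q[:,1],F[1]+s*Q[:,0]+c*Q[:,1],Q[:,2]]
cv2.polylines(b,[(((proj('scene',w(Q))-[295,180]+.5)*11)).astype(int).astype(np.int32)],False,(0,255,0),1)
p=proj('scene',r.state()['tcp_pos'])[0]; cv2.circle(b,tuple(((p-[295,180]+.5)*11).astype(int).tolist()),5,(0,0,255),2)
cv2.imwrite('pics/g2.png',b)"
```

View pics/g2.png

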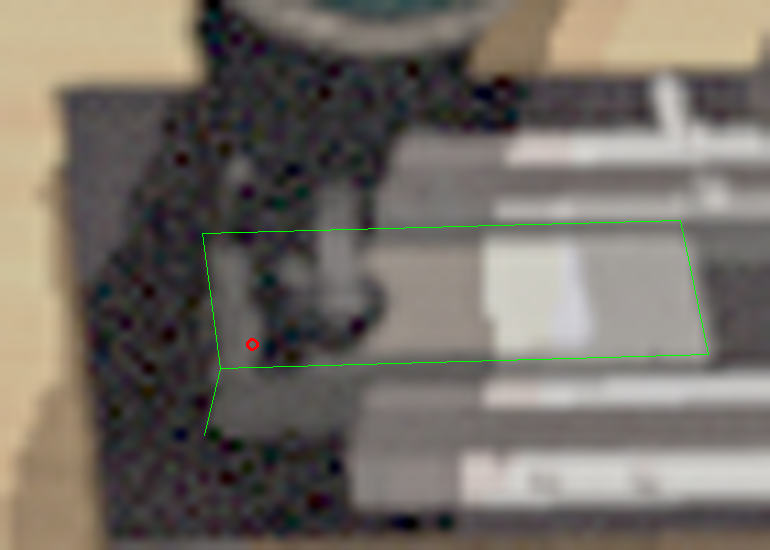

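play_rows(plan=[[[0,0,0],0,1],[[0,0,0],0,1],[[0,0,0],0,1],[[0,0,0],0,1],[[0,0,0],0,1]])

```text
time_s: 5.52
tcp_pos: [0.5911, 0.0012, 0.0573]
eef_rot: [[-0.12, 0.993, 0.0], [0.993, 0.12, -0.0], [-0.0, 0.0, -1.0]]
ft_force: [0.6, 0.0, -0.2]
gripper_width: 1.001
```

play_rows(plan=[[[0,0,-0.03],0,1],[[0,0,-0.03],0,1],[[-0.01,0,-0.03],0,0.4],[[-0.04,0,-0.0],0,0.4],[[-0.04,0,0],0,0.4]])

```text
time_s: 5.93
tcp_pos: [0.6031, -0.0874, 0.1491]
eef_rot: [[-0.124, 0.992, 0.003], [0.992, 0.124, 0.001], [0.0, 0.003, -1.0]]
ft_force: [0.9, -1.0, -0.1]
gripper_width: 0.603
```

play_rows(plan=[[[-0.04,0,0],0,0.4],[[-0.02,0,0],0,0.4],[[0,0,0],0,0.4],[[0,0,0],0,0.4],[[0,0,0],0,0.4]])

```text
time_s: 6.35
tcp_pos: [0.609, -0.147, 0.1469]
eef_rot: [[-0.12, 0.993, -0.0], [0.993, 0.12, 0.0], [0.0, -0.0, -1.0]]
ft_force: [-0.4, 0.1, -0.2]
gripper_width: 0.401
```

```bash
python3 -c "
from h import *
st()
o=[]
for n in('top','scene'):
    im=r.grab_frame(n); s=r.state(); p=proj(n,s['tcp_pos'])[0]; x,y=(p-[40,30]).astype(int); x=max(x,0);y=max(y,0)
    b=(np.clip(im[y:y+60,x:x+80]/255.,0,1)**.45*255).astype(np.uint8); b=cv2.resize(b,None,fx=8,fy=8,interpolation=cv2.INTER_CUBIC)[...,::-1].copy()
    d=lambda P,c:[cv2.circle(b,tuple(((q-[x,y]+.5)*8).astype(int).tolist()),4,c,1) for q in proj(n,P)]
    R=s['eef_rot']; t=s['tcp_pos']; d([t],(0,0,255)); d([t+R@[0,.017,-.006],t+R@[0,-.017,-.006],t+R@[0,.017,-.06],t+R@[0,-.017,-.06]],(0,255,0)); o.append(b)
cv2.imwrite('pics/g3.png',np.hstack(o) if 0 else cv2.resize(np.vstack(o),None,fx=.62,fy=.62,interpolation=cv2.INTER_AREA))"
```

```text
t 6.35 frame xy [-0.2397 -0.0116] z 0.1469 toolx yaw-frame -0.05 F(frame) [ 0.2  0.4 -0.2] w 0.401 J [-12.  31.  32.  96. -18.  58.  33.]
```

View pics/g3.png

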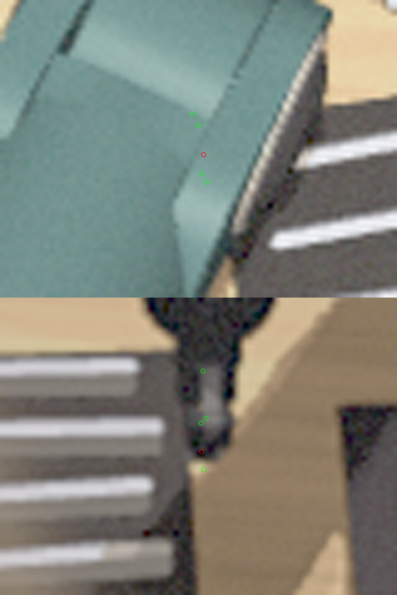

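play_rows(plan=[[[0.04,0,0],0,1],[[0.04,0,0],0,1],[[0.04,0,0],0,1],[[0.026,0,0],0,1],[[0,0,0],0,1]], squeeze=20)

```text
time_s: 6.87
tcp_pos: [0.591, 0.0053, 0.1469]
eef_rot: [[-0.129, 0.992, -0.001], [0.992, 0.129, 0.003], [0.003, -0.0, -1.0]]
ft_force: [0.2, 0.4, -0.3]
gripper_width: 0.998
```

play_rows(plan=[[[0,0,0.03],0,1],[[0,0,0.03],0,1],[[0,0,0.03],0,1],[[0,0,0.002],0,1],[[0,0,0],0,1]])

```text
time_s: 7.28
tcp_pos: [0.5907, -0.0023, 0.0545]
eef_rot: [[-0.121, 0.993, -0.003], [0.993, 0.121, -0.0], [-0.0, -0.003, -1.0]]
ft_force: [-0.8, 0.1, 0.8]
gripper_width: 1.003
```

play_rows(plan=[[[0,0,0],0,0.7],[[0,0,0],0,0.7],[[0,0,0],0,0.7],[[0,0,0],0,0.6],[[0,0,0],0,0.6]])

```text
time_s: 7.7
tcp_pos: [0.592, -0.0027, 0.0559]
eef_rot: [[-0.12, 0.993, 0.001], [0.993, 0.12, 0.0], [0.0, 0.001, -1.0]]
ft_force: [0.2, 0.4, 0.6]
gripper_width: 0.597
```

play_rows(plan=[[[0,0,0],0,0.5],[[0,0,0],0,0.5],[[0,0,0],0,0.5],[[0,0,0],0,0.5],[[0,0,0],0,0.5]])

```text
time_s: 8.12
tcp_pos: [0.592, -0.0027, 0.0559]
eef_rot: [[-0.12, 0.993, 0.001], [0.993, 0.12, 0.0], [0.0, 0.001, -1.0]]
ft_force: [-2.7, 1.5, 10.3]
gripper_width: 0.522
```

```bash
python3 -c "
from h import *
st()"
```

```text
t 8.12 frame xy [-0.0944 -0.0121] z 0.0559 toolx yaw-frame -0.09 F(frame) [ 1.8  2.5 10.3] w 0.522 J [-24.  34.  28. 105. -21.  46.  22.]
```

play_rows(plan=[[[0,0.002,-0.001],0,0.5],[[0,0.002,0],0,0.5],[[0,0.0015,0],0,0.5],[[0,0,0],0,0.5],[[0,0,0],0,0.5]])

```text
time_s: 8.53
tcp_pos: [0.5967, -0.0023, 0.056]
eef_rot: [[-0.12, 0.993, -0.001], [0.993, 0.12, -0.0], [-0.0, -0.001, -1.0]]
ft_force: [-4.5, -0.9, 3.4]
gripper_width: 0.533
```

```bash
python3 -c "
from h import *
st()"
```

```text
t 8.53 frame xy [-0.0946 -0.0169] z 0.056 toolx yaw-frame -0.06 F(frame) [-0.3  4.6  3.4] w 0.533 J [-24.  34.  28. 104. -21.  47.  22.]
```

play_rows(plan=[[[0,0.001,0],0,0.5],[[0,0.001,0],0,0.5],[[0,0,0],0,0.5],[[0,0,0],0,0.5],[[0,0,0],0,0.5]])

```text
time_s: 8.95
tcp_pos: [0.598, -0.0025, 0.056]
eef_rot: [[-0.119, 0.993, -0.002], [0.993, 0.119, -0.001], [-0.0, -0.002, -1.0]]
ft_force: [-10.1, -3.4, 6.3]
gripper_width: 0.528
```

play_rows(plan=[[[0.004,0,0],0,0.5],[[0.004,0,0],0,0.5],[[0.004,0,0],0,0.5],[[0.003,0,0],0,0.5],[[0,0,0],0,0.5]])

```text
time_s: 9.37
tcp_pos: [0.5963, 0.0115, 0.056]
eef_rot: [[-0.119, 0.993, -0.002], [0.993, 0.119, -0.002], [-0.002, -0.002, -1.0]]
ft_force: [-7.1, -6.9, 5.5]
gripper_width: 0.526
```

```bash
python3 -c "
from h import *
st()"
```

```text
t 9.37 frame xy [-0.0808 -0.0181] z 0.056 toolx yaw-frame -0.14 F(frame) [-6.   7.9  5.5] w 0.526 J [-25.  34.  28. 104. -21.  47.  20.]
```

play_rows(plan=[[[0,0,0],0,0.75],[[0,0,0],0,0.75],[[0,0,0],0,0.75],[[-0.025,0,0],0,0.75],[[-0.025,0,0],0,0.75]])

```text
time_s: 9.78
tcp_pos: [0.6036, -0.0356, 0.0561]
eef_rot: [[-0.123, 0.992, 0.0], [0.992, 0.123, 0.001], [0.001, 0.0, -1.0]]
ft_force: [0.8, -0.6, 0.0]
gripper_width: 0.748
```

play_rows(plan=[[[-0.002,0,0],0,0],[[0,0,0],0,0],[[0,0,0],0,0],[[0,0,0],0,0],[[0,0,0],0,0]])

```text
time_s: 10.2
tcp_pos: [0.6035, -0.0375, 0.0561]
eef_rot: [[-0.121, 0.993, -0.0], [0.993, 0.121, 0.0], [0.0, 0.0, -1.0]]
ft_force: [-0.5, 1.1, 0.1]
gripper_width: 0.036
```

play_rows(plan=[[[0.008,0,0],0,0],[[0.008,0,0],0,0],[[0.006,0,0],0,0],[[0.006,0,0],0,0],[[0.004,0,0],0,0]])

```text
time_s: 10.62
tcp_pos: [0.5995, -0.0056, 0.0561]
eef_rot: [[-0.121, 0.993, 0.0], [0.993, 0.121, 0.0], [-0.0, 0.0, -1.0]]
ft_force: [0.2, -2.2, 0.3]
gripper_width: -0.003
```

```bash
python3 -c "
from h import *
st()"
```

```text
t 10.62 frame xy [-0.0982 -0.0193] z 0.0561 toolx yaw-frame -0.02 F(frame) [-2.2  0.1  0.3] w -0.003 J [-23.  35.  28. 104. -21.  47.  22.]
```

play_rows(plan=[[[0.005,0,0],0,0],[[0.005,0,0],0,0],[[0.004,0,0],0,0],[[0.003,0,0],0,0],[[0.001,0,0],0,0]])

```text
time_s: 11.03
tcp_pos: [0.5974, 0.0115, 0.0561]
eef_rot: [[-0.12, 0.993, -0.0], [0.993, 0.12, -0.0], [-0.0, -0.0, -1.0]]
ft_force: [-0.2, -2.3, -0.5]
gripper_width: -0.001
```

play_rows(plan=[[[0.001,0,0],0,0],[[0.001,0,0],0,0],[[0.001,0,0],0,0],[[0.001,0,0],0,0],[[0,0,0],0,0]])

```text
time_s: 11.45
tcp_pos: [0.597, 0.0151, 0.0561]
eef_rot: [[-0.12, 0.993, 0.0], [0.993, 0.12, -0.0], [-0.0, 0.0, -1.0]]
ft_force: [-0.2, -1.4, -0.6]
gripper_width: 0.004
```

```bash
python3 -c "
from h import *
st()"
```

```text
t 11.45 frame xy [-0.0773 -0.0193] z 0.0561 toolx yaw-frame -0.08 F(frame) [-1.4  0.4 -0.6] w 0.004 J [-25.  34.  28. 104. -21.  47.  20.]
```

play_rows(plan=[[[0.001,0,0],0,0],[[0.001,0,0],0,0],[[0.001,0,0],0,0],[[0,0,0],0,0],[[0,0,0],0,0]])

```text
time_s: 11.87
tcp_pos: [0.5966, 0.0176, 0.0561]
eef_rot: [[-0.12, 0.993, 0.0], [0.993, 0.12, -0.0], [-0.0, -0.0, -1.0]]
ft_force: [-0.2, -3.8, -0.7]
gripper_width: 0.003
```

play_rows(plan=[[[0.001,0,0],0,0],[[0.001,0,0],0,0],[[0.001,0,0],0,0],[[0,0,0],0,0],[[0,0,0],0,0]])

```text
time_s: 12.28
tcp_pos: [0.5963, 0.0179, 0.0563]
eef_rot: [[-0.117, 0.993, 0.0], [0.993, 0.117, -0.003], [-0.003, 0.0, -1.0]]
ft_force: [0.0, -16.9, 0.8]
gripper_width: 0.001
```

```bash
python3 -c "
from h import *
st()"
```

```text
t 12.28 frame xy [-0.0744 -0.0189] z 0.0563 toolx yaw-frame -0.22 F(frame) [-16.8   2.    0.8] w 0.001 J [-26.  34.  28. 104. -21.  47.  19.]
```

play_rows(plan=[[[-0.03,0,0],0,0],[[-0.02,0,-0.03],0,0.4],[[-0.03,-0.016,-0.025],0,0.4],[[-0.03,-0.016,0],0,0.4],[[-0.03,-0.016,0],0,0.4]], squeeze=30)

```text
time_s: 12.7
tcp_pos: [0.5659, -0.1242, 0.1123]
eef_rot: [[-0.121, 0.993, 0.003], [0.993, 0.121, 0.0], [0.0, 0.003, -1.0]]
ft_force: [0.2, -0.9, -0.9]
gripper_width: 0.402
```

play_rows(plan=[[[-0.03,-0.02,0],0,0.4],[[-0.03,-0.02,0],0,0.4],[[-0.03,-0.02,0],0,0.4],[[-0.03,-0.02,0],0,0.4],[[-0.03,-0.02,0],0.005,0.4]])

```text
time_s: 13.12
tcp_pos: [0.4836, -0.2852, 0.111]
eef_rot: [[-0.115, 0.993, 0.001], [0.993, 0.115, 0.001], [0.0, 0.001, -1.0]]
ft_force: [0.7, 0.0, 0.5]
gripper_width: 0.4
```

play_rows(plan=[[[-0.03,-0.0135,0],0,0.4],[[-0.017,0,0],0,0.4],[[0,0,0],0,0.4],[[0,0,0],0,0.4],[[0,0,0],0,0.4]])

```text
time_s: 13.53
tcp_pos: [0.4766, -0.3315, 0.1106]
eef_rot: [[-0.116, 0.993, 0.0], [0.993, 0.116, 0.001], [0.001, 0.0, -1.0]]
ft_force: [0.5, 0.2, -0.6]
gripper_width: 0.4
```

Run:
```python
from h import *
st(); s=r.state()
im=r.grab_frame('top'); cv2.imwrite('pics/raw_top.png',im[...,::-1]); sc=r.grab_frame('scene'); cv2.imwrite('pics/raw_scene.png',sc[...,::-1])
a=cv2.resize(im[148:238,80:200],None,fx=4.5,fy=4.5,interpolation=cv2.INTER_CUBIC)
b=cv2.resize(sc[140:240,200:320],None,fx=4.5,fy=4.5,interpolation=cv2.INTER_CUBIC)
b=(np.clip(b/255.,0,1)**.6*255).astype(np.uint8)
x=proj('scene',s['tcp_pos'])[0]; b=b.copy(); cv2.circle(b,tuple(((x-[200,140]+.5)*4.5).astype(int).tolist()),4,(255,0,0),1)
cv2.imwrite('pics/c2.png',np.vstack([a[:300],b[:300]])[...,::-1])
```

```text
t 13.53 frame xy [-0.4067  0.1422] z 0.1106 toolx yaw-frame -0.32 F(frame) [ 0.1 -0.5 -0.6] w 0.4 J [  7.  29.  33. 105. -20.  52.  55.]
```

View pics/c2.png

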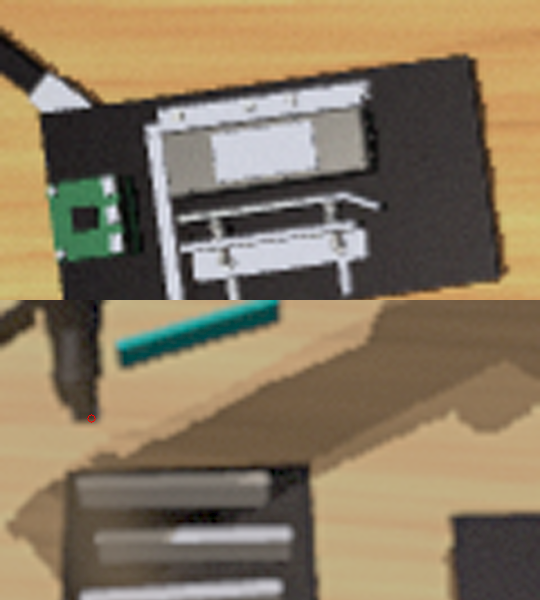

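play_rows(plan=[[[-0.004,0,0.03],0,0.4],[[0,0,0.03],0,0.4],[[0,0,0.03],0,0.4],[[0,0,0.012],0,0.4],[[0,0,0],0,0.4]])

```text
time_s: 14.05
tcp_pos: [0.4757, -0.335, 0.0066]
eef_rot: [[-0.116, 0.993, -0.003], [0.993, 0.116, 0.002], [0.002, -0.003, -1.0]]
ft_force: [0.4, -0.1, 0.7]
gripper_width: 0.403
```

play_rows(plan=[[[0,0,0],0,0.2],[[0,0,0],0,0.05],[[0,0,0],0,0.05],[[0,0,0],0,0.05],[[0,0,0],0,0.05]])

```text
time_s: 14.47
tcp_pos: [0.4772, -0.3367, 0.0098]
eef_rot: [[-0.115, 0.993, 0.001], [0.993, 0.115, -0.001], [-0.001, 0.001, -1.0]]
ft_force: [1.0, -0.3, 0.7]
gripper_width: 0.046
```

```bash
python3 -c "
from h import *
st()"
```

```text
t 14.47 frame xy [-0.412   0.1423] z 0.0098 toolx yaw-frame -0.36 F(frame) [-0.5 -0.9  0.7] w 0.046 J [ 11.  38.  28. 107. -26.  42.  60.]
```

play_rows(plan=[[[0,0,-0.01],0,0.05],[[0,0,-0.02],0,0.05],[[0,0,-0.03],0,0.05],[[0,0,0],0,0.05],[[0,0,0],0,0.05]])

```text
time_s: 14.88
tcp_pos: [0.4776, -0.3371, 0.071]
eef_rot: [[-0.115, 0.993, 0.003], [0.993, 0.115, -0.001], [-0.002, 0.003, -1.0]]
ft_force: [-0.5, -0.3, 0.0]
gripper_width: 0.052
```

Run:
```python
from h import *
st(); s=r.state()
o=[]
for n,(x,y,w,h) in (('top',(200,150,120,85)),('scene',(190,150,120,85))):
    im=r.grab_frame(n); o.append(cv2.resize(im[y:y+h,x:x+w],None,fx=4.5,fy=4.5,interpolation=cv2.INTER_CUBIC))
cv2.imwrite('pics/c3.png',(np.clip(np.vstack(o)/255.,0,1)**.6*255).astype(np.uint8)[...,::-1])
```

```text
t 14.88 frame xy [-0.4124  0.1419] z 0.071 toolx yaw-frame -0.37 F(frame) [-0.2  0.5  0. ] w 0.052 J [  9.  33.  31. 106. -22.  48.  57.]
```

View pics/c3.png

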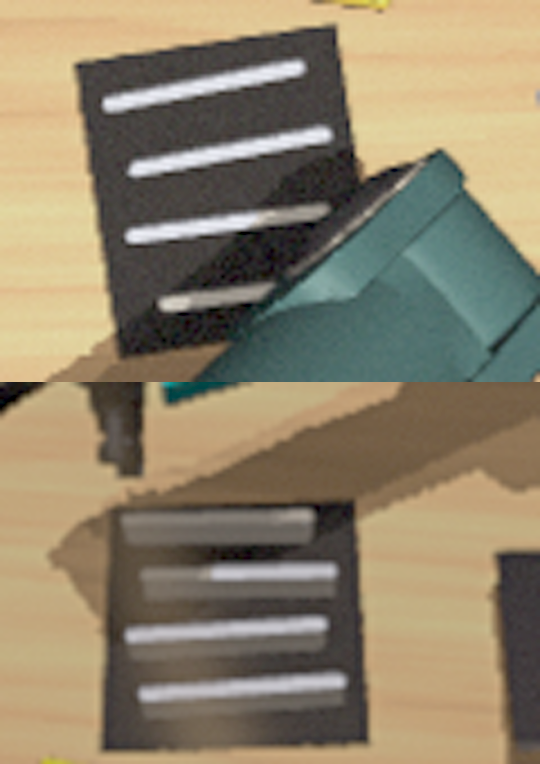

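Run:
```python
from h import *
s=r.state(); t=s['tcp_pos']; R=s['eef_rot']
for dz in (0,-.01,-.02,-.03,-.05): print(dz,(proj('scene',[t+R@[0,-.011,dz],t+R@[0,.011,dz],t+R@[-.011,0,dz],t+R@[.011,0,dz]])).round(1).tolist())
im=r.grab_frame('scene')
g=im.max(2)
for y in range(150,178,2): print(y,g[y,204:232].tolist())
print('strip A top corners scene', proj('scene',[[.4702+.0084,-.2768-.0745,.031],[.4702-.0084,-.2768+.0745,.031]]).round(1).tolist())
```

```text
0 [[219.7, 170.8], [219.5, 175.8], [216.4, 173.4], [222.8, 173.2]]
-0.01 [[219.4, 169.0], [219.2, 174.1], [216.1, 171.6], [222.5, 171.4]]
-0.02 [[219.1, 167.2], [218.9, 172.3], [215.8, 169.8], [222.2, 169.6]]
-0.03 [[218.9, 165.3], [218.6, 170.4], [215.5, 167.9], [222.0, 167.8]]
-0.05 [[218.3, 161.6], [218.0, 166.7], [214.8, 164.2], [221.4, 164.1]]
150 [168, 151, 123, 85, 51, 31, 26, 27, 27, 29, 24, 26, 19, 19, 18, 18, 9, 21, 91, 154, 173, 119, 111, 106, 84, 63, 47, 38]
152 [163, 163, 165, 167, 169, 114, 45, 29, 30, 30, 29, 26, 24, 21, 21, 18, 16, 16, 79, 149, 171, 125, 57, 29, 30, 32, 30, 31]
154 [161, 162, 163, 164, 166, 119, 52, 28, 31, 30, 28, 30, 27, 23, 21, 18, 14, 27, 109, 157, 168, 152, 90, 38, 35, 50, 94, 112]
156 [162, 161, 161, 164, 164, 138, 92, 45, 30, 31, 37, 39, 34, 25, 23, 21, 14, 40, 142, 170, 167, 166, 165, 166, 168, 166, 167, 167]
158 [163, 163, 162, 162, 162, 165, 166, 110, 38, 34, 45, 49, 42, 34, 25, 22, 16, 28, 111, 154, 164, 164, 164, 163, 164, 164, 163, 163]
160 [161, 162, 161, 161, 161, 164, 165, 117, 57, 36, 43, 50, 44, 33, 26, 26, 16, 41, 142, 167, 165, 163
[... 487 characters left out ...]
 110, 109, 82, 48, 36, 36, 33, 30, 47, 110, 154, 164, 163, 163, 157, 155, 155, 155, 156]
170 [163, 162, 162, 161, 162, 160, 163, 162, 162, 165, 166, 131, 74, 44, 39, 40, 34, 62, 137, 158, 153, 150, 147, 145, 142, 141, 141, 141]
172 [163, 162, 163, 162, 162, 161, 162, 161, 161, 161, 162, 163, 163, 166, 164, 163, 157, 156, 156, 155, 155, 157, 156, 156, 143, 135, 134, 99]
174 [163, 164, 162, 162, 162, 161, 161, 162, 162, 161, 161, 160, 162, 160, 118, 121, 138, 138, 106, 78, 82, 119, 102, 80, 72, 70, 71, 73]
176 [163, 163, 162, 163, 162, 163, 163, 162, 160, 151, 148, 136, 132, 133, 102, 77, 74, 76, 73, 71, 71, 71, 72, 72, 72, 70, 68, 66]
strip A top corners scene [[216.4, 180.0], [258.7, 179.2]]
```

play_rows(plan=[[[0,0,0],0,0.4],[[0,0,0],0,0.4],[[0,0,0.025],0,0.4],[[0,0,0.025],0,0.4],[[0,0,0.01],0,0.4]])

```text
time_s: 15.45
tcp_pos: [0.4754, -0.3356, 0.0059]
eef_rot: [[-0.115, 0.993, -0.003], [0.993, 0.115, 0.002], [0.002, -0.003, -1.0]]
ft_force: [-0.3, -0.0, -0.6]
gripper_width: 0.4
```

play_rows(plan=[[[0,0,0.006],0,0.4],[[0,0,0.006],0,0.4],[[0,0,0.006],0,0.4],[[0,0,0.005],0,0.4],[[0,0,0],0,0.4]])

```text
time_s: 15.87
tcp_pos: [0.4766, -0.3364, -0.0146]
eef_rot: [[-0.115, 0.993, -0.0], [0.993, 0.115, 0.0], [0.0, -0.0, -1.0]]
ft_force: [0.6, -0.2, 0.4]
gripper_width: 0.397
```

play_rows(plan=[[[0,0,0],0,0.2],[[0,0,0],0,0.05],[[0,0,0],0,0.05],[[0,0,0],0,0.05],[[0,0,0],0,0.05]])

```text
time_s: 16.28
tcp_pos: [0.4769, -0.3367, -0.0137]
eef_rot: [[-0.115, 0.993, 0.001], [0.993, 0.115, -0.0], [-0.0, 0.001, -1.0]]
ft_force: [-1.4, -0.3, 6.5]
gripper_width: 0.106
```

```bash
python3 -c "
from h import *
st()"
```

```text
t 16.28 frame xy [-0.412   0.1425] z -0.0137 toolx yaw-frame -0.37 F(frame) [-0.1  1.4  6.5] w 0.106 J [ 12.  40.  27. 107. -27.  39.  61.]
```

play_rows(plan=[[[0,0,-0.01],0,0.05],[[0,0,-0.027],0,0.05],[[0,0,-0.027],-0.0065,0.05],[[0.01,0.007,0],0,0.05],[[0.02,0.0145,0],0,0.05]], squeeze=40)

```text
time_s: 16.7
tcp_pos: [0.494, -0.3068, 0.0523]
eef_rot: [[-0.117, 0.993, 0.003], [0.993, 0.117, -0.003], [-0.003, 0.002, -1.0]]
ft_force: [0.4, 0.2, -0.9]
gripper_width: 0.11
```

play_rows(plan=[[[0.03,0.021,0],0,0.05],[[0.03,0.021,0],0,0.05],[[0.03,0.021,0],0,0.05],[[0.03,0.021,0],0,0.05],[[0.02,0.0145,0],0,0.05]])

```text
time_s: 17.12
tcp_pos: [0.5767, -0.1493, 0.0503]
eef_rot: [[-0.124, 0.992, 0.001], [0.992, 0.124, 0.001], [0.001, 0.001, -1.0]]
ft_force: [-0.5, 1.2, -1.7]
gripper_width: 0.105
```

play_rows(plan=[[[0.012,0.007,0],0,0.05],[[0.005,0.0035,0],0,0.05],[[0,0,0],0,0.05],[[0,0,0],0,0.05],[[0,0,0],0,0.05]])

```text
time_s: 17.53
tcp_pos: [0.5828, -0.1371, 0.05]
eef_rot: [[-0.119, 0.993, -0.0], [0.993, 0.119, -0.001], [-0.001, -0.0, -1.0]]
ft_force: [0.5, -0.1, -0.2]
gripper_width: 0.108
```

```bash
cat > sw.py <<'E'
from h import *
st(); s=r.state()
c,sn=np.cos(F[2]),np.sin(F[2])
for n,box in (('top',(170,160,300,225)),('scene',(215,170,345,235))):
    im=r.grab_frame(n); cv2.imwrite(f'pics/raw_{n}.png',im[...,::-1]); zt=s['tcp_pos'][2]+.0167+.028
    x0,y0,x1,y1=box; h=cv2.cvtColor(im,cv2.COLOR_RGB2HSV); m=np.zeros(h.shape[:2],np.uint8)
    m[y0:y1,x0:x1]=((im.min(2)>105)&(h[...,1]<60))[y0:y1,x0:x1]
    k,l,S,C=cv2.connectedComponentsWithStats(m)
    for i in range(1,k):
        if S[i,4]<12: continue
        ys,xs=np.nonzero(l==i); P=back(n,np.c_[xs,ys],zt)[:,:2]-F[:2]; P=np.c_[c*P[:,0]+sn*P[:,1],-sn*P[:,0]+c*P[:,1]]
        q=np.polyfit(P[:,0],P[:,1],1)
        print(n,S[i].tolist(),'x',P[:,0].min().round(4),P[:,0].max().round(4),'ymean',P[:,1].mean().round(4),'slope deg',np.degrees(q[0]).round(1))
E
python3 sw.py
```

```text
t 17.53 frame xy [-0.2266  0.0133] z 0.05 toolx yaw-frame -0.13 F(frame) [-0.2 -0.5 -0.2] w 0.108 J [-12.  36.  30. 104. -23.  47.  36.]
top [236, 164, 32, 9, 109] x -0.4015 -0.302 ymean -0.0078 slope deg 2.7
top [229, 178, 45, 11, 152] x -0.4132 -0.2733 ymean 0.041 slope deg 2.4
top [228, 195, 45, 9, 148] x -0.4024 -0.2635 ymean 0.0899 slope deg -0.6
scene [328, 188, 17, 11, 48] x -0.0586 -0.0046 ymean 0.0294 slope deg 2.4
scene [221, 191, 43, 3, 123] x -0.4012 -0.265 ymean 0.0442 slope deg -1.4
scene [300, 197, 19, 3, 51] x -0.1481 -0.0904 ymean 0.0136 slope deg -0.3
scene [334, 198, 11, 2, 12] x -0.0401 -0.0083 ymean 0.0073 slope deg -3.8
scene [218, 202, 44, 6, 125] x -0.4091 -0.2729 ymean -0.004 slope deg 2.4
scene [337, 203, 8, 10, 66] x -0.0333 -0.0107 ymean -0.0241 slope deg 10.5
scene [329, 215, 16, 2, 32] x -0.0645 -0.0177 ymean -0.0536 slope deg -1.7
scene [221, 216, 33, 5, 99] x -0.3981 -0.2991 ymean -0.0524 slope deg 2.9
scene [327, 221, 18, 5, 75] x -0.0739 -0.0211 ymean -0.0807 slope deg 0.3
```

play_rows(plan=[[[0,0.0015,0.01],-0.002,0.05],[[0,0,0.0075],0,0.05],[[0,0,0.003],0,0.05],[[0,0,0],0,0.05],[[0,0,0],0,0.05]])

```text
time_s: 18.05
tcp_pos: [0.5847, -0.1351, 0.0289]
eef_rot: [[-0.123, 0.992, -0.001], [0.992, 0.123, -0.0], [-0.0, -0.001, -1.0]]
ft_force: [-0.2, -0.2, -0.1]
gripper_width: 0.102
```

play_rows(plan=[[[0.01,0,0],0,0.05],[[0.01,0,0],0,0.05],[[0.01,0,0],0,0.05],[[0.01,0,0],0,0.05],[[0.01,0,0],0,0.05]])

```text
time_s: 18.47
tcp_pos: [0.5787, -0.0836, 0.0294]
eef_rot: [[-0.124, 0.992, 0.0], [0.992, 0.124, 0.0], [0.0, 0.0, -1.0]]
ft_force: [0.9, -0.3, -0.3]
gripper_width: 0.11
```

```bash
python3 -c "
from h import *
st()"
```

```text
t 18.47 frame xy [-0.1731  0.0108] z 0.0294 toolx yaw-frame 0.17 F(frame) [-0.4 -0.9 -0.3] w 0.11 J [-17.  36.  29. 106. -24.  44.  32.]
```

play_rows(plan=[[[0.01,0,0],0,0.05],[[0.01,0,0],0,0.05],[[0.01,0,0],0,0.05],[[0.01,0,0],0,0.05],[[0.01,0,0],0,0.05]])

```text
time_s: 18.88
tcp_pos: [0.5726, -0.0347, 0.0293]
eef_rot: [[-0.123, 0.992, 0.0], [0.992, 0.123, -0.0], [-0.0, 0.0, -1.0]]
ft_force: [0.9, 0.8, -1.0]
gripper_width: 0.107
```

play_rows(plan=[[[0.01,0,0],0,0.05],[[0.01,0,0],0,0.05],[[0.01,0,0],0,0.05],[[0.007,0,0],0,0.05],[[0,0,0],0,0.05]])

```text
time_s: 19.3
tcp_pos: [0.568, 0.003, 0.0292]
eef_rot: [[-0.125, 0.992, -0.0], [0.992, 0.125, 0.001], [0.001, -0.0, -1.0]]
ft_force: [1.0, 0.2, -1.0]
gripper_width: 0.108
```

```bash
python3 -c "
from h import *
st()"
```

```text
t 19.30 frame xy [-0.0858  0.011 ] z 0.0292 toolx yaw-frame 0.23 F(frame) [ 0.1 -1.  -1. ] w 0.108 J [-26.  35.  29. 109. -24.  42.  24.]
```

play_rows(plan=[[[0,0,0],0,0.3],[[0,0,0],0,0.3],[[0,0,0],0,0.3],[[-0.02,0,0],0,0.3],[[-0.02,0,0],0,0.3]])

```text
time_s: 19.72
tcp_pos: [0.5732, -0.0387, 0.0293]
eef_rot: [[-0.125, 0.992, -0.0], [0.992, 0.125, 0.0], [0.0, -0.0, -1.0]]
ft_force: [-0.2, -1.2, 1.4]
gripper_width: 0.305
```

play_rows(plan=[[[0,0,0],0,0],[[0,0,0],0,0],[[0,0,0],0,0],[[0,0,0],0,0],[[0.006,0,0],0,0]])

```text
time_s: 20.13
tcp_pos: [0.5723, -0.033, 0.0294]
eef_rot: [[-0.123, 0.992, 0.0], [0.992, 0.123, -0.0], [-0.0, 0.0, -1.0]]
ft_force: [-0.2, -0.9, 0.5]
gripper_width: 0.001
```

play_rows(plan=[[[0.008,0,0],0,0],[[0.008,0,0],0,0],[[0.006,0,0],0,0],[[0.004,0,0],0,0],[[0.002,0,0],0,0]])

```text
time_s: 20.55
tcp_pos: [0.5688, -0.0037, 0.0293]
eef_rot: [[-0.124, 0.992, -0.0], [0.992, 0.124, 0.0], [0.0, -0.0, -1.0]]
ft_force: [0.0, -0.2, -0.4]
gripper_width: 0.001
```

```bash
python3 -c "
from h import *
st()"
```

```text
t 20.55 frame xy [-0.0926  0.011 ] z 0.0293 toolx yaw-frame 0.19 F(frame) [-0.3 -0.  -0.4] w 0.001 J [-25.  35.  29. 109. -24.  43.  25.]
```

play_rows(plan=[[[0.003,0,0],0,0],[[0.002,0,0],0,0],[[0.001,0,0],0,0],[[0,0,0],0,0],[[0,0,0],0,0]])

```text
time_s: 20.97
tcp_pos: [0.5681, 0.0008, 0.0293]
eef_rot: [[-0.123, 0.992, -0.0], [0.992, 0.123, -0.0], [-0.0, -0.0, -1.0]]
ft_force: [0.6, -0.3, 0.8]
gripper_width: 0.001
```

play_rows(plan=[[[0.001,0,0],0,0],[[0.001,0,0],0,0],[[0.001,0,0],0,0],[[0,0,0],0,0],[[0,0,0],0,0]])

```text
time_s: 21.38
tcp_pos: [0.5678, 0.004, 0.0293]
eef_rot: [[-0.123, 0.992, 0.0], [0.992, 0.123, -0.0], [-0.0, 0.0, -1.0]]
ft_force: [-0.9, 0.6, 0.1]
gripper_width: 0.0
```

```bash
python3 -c "
from h import *
st()"
```

```text
t 21.38 frame xy [-0.0848  0.011 ] z 0.0293 toolx yaw-frame 0.12 F(frame) [0.7 0.8 0.1] w 0.0 J [-26.  35.  29. 109. -24.  42.  24.]
```

play_rows(plan=[[[0.001,0,0],0,0],[[0.0005,0,0],0,0],[[0.0005,0,0],0,0],[[0,0,0],0,0],[[0,0,0],0,0]])

```text
time_s: 21.8
tcp_pos: [0.5677, 0.0043, 0.0294]
eef_rot: [[-0.122, 0.993, 0.001], [0.993, 0.122, -0.002], [-0.002, 0.0, -1.0]]
ft_force: [1.3, -9.2, -0.7]
gripper_width: -0.002
```

play_rows(plan=[[[0.0005,0,0],0,0],[[0.0005,0,0],0,0],[[0,0,0],0,0],[[0,0,0],0,0],[[0,0,0],0,0]])

```text
time_s: 22.22
tcp_pos: [0.5677, 0.0044, 0.0295]
eef_rot: [[-0.121, 0.993, 0.001], [0.993, 0.121, -0.003], [-0.003, 0.001, -1.0]]
ft_force: [2.0, -13.8, 0.2]
gripper_width: -0.001
```

```bash
python3 -c "
from h import *
st()"
```

```text
t 22.22 frame xy [-0.0844  0.0111] z 0.0295 toolx yaw-frame -0.0 F(frame) [-14.   -0.3   0.2] w -0.001 J [-26.  35.  29. 109. -24.  42.  24.]
```

play_rows(plan=[[[-0.03,0,0],0,0],[[-0.03,0,-0.02],0,0.35],[[-0.031,-0.01,0],0,0.35],[[-0.031,-0.01,0],0,0.35],[[-0.031,-0.01,0],0,0.35]], squeeze=30)

```text
time_s: 22.63
tcp_pos: [0.5563, -0.1498, 0.0496]
eef_rot: [[-0.124, 0.992, 0.001], [0.992, 0.124, 0.0], [-0.0, 0.001, -1.0]]
ft_force: [-0.2, 0.1, -0.1]
gripper_width: 0.348
```

play_rows(plan=[[[-0.032,-0.01,0],0,0.35],[[-0.032,-0.01,0],0,0.35],[[-0.032,-0.01,0],0,0.35],[[-0.032,-0.01,0],0,0.35],[[-0.03,-0.008,0],0.006,0.35]])

```text
time_s: 23.05
tcp_pos: [0.5275, -0.3131, 0.0494]
eef_rot: [[-0.117, 0.993, -0.0], [0.993, 0.117, -0.0], [-0.0, -0.0, -1.0]]
ft_force: [0.0, 0.1, 0.5]
gripper_width: 0.348
```

play_rows(plan=[[[0,0,0],0,0.35],[[0,0,0],0,0.35],[[0,0,0],0,0.35],[[0,0,0],0,0.35],[[0,0,0],0,0.35]])

```text
time_s: 23.47
tcp_pos: [0.5288, -0.31, 0.0493]
eef_rot: [[-0.119, 0.993, 0.0], [0.993, 0.119, 0.0], [0.0, 0.0, -1.0]]
ft_force: [0.2, -0.1, -0.5]
gripper_width: 0.345
```

```bash
python3 sw.py | grep -v scene
python3 - <<'E'
from h import *
c,sn=np.cos(F[2]),np.sin(F[2])
im=cv2.imread('pics/raw_scene.png')
b=cv2.resize(im[175:230,300:380],None,fx=9,fy=9,interpolation=cv2.INTER_CUBIC)
t=cv2.resize(cv2.imread('pics/raw_top.png')[155:215,95:195],None,fx=7.2,fy=7.2,interpolation=cv2.INTER_CUBIC)
cv2.imwrite('pics/c4.png',cv2.resize(np.vstack([b,t]),None,fx=.64,fy=.64,interpolation=cv2.INTER_AREA))
E
```

```text
t 23.47 frame xy [-0.3917  0.0878] z 0.0493 toolx yaw-frame -0.13 F(frame) [-0.1 -0.2 -0.5] w 0.345 J [  6.  37.  30. 102. -24.  48.  54.]
top [223, 164, 45, 11, 152] x -0.4016 -0.2615 ymean -0.0068 slope deg 2.9
top [229, 183, 22, 6, 70] x -0.3403 -0.2733 ymean 0.0424 slope deg 2.7
top [228, 200, 10, 4, 24] x -0.2925 -0.2635 ymean 0.0889 slope deg 3.0
```

View pics/c4.png

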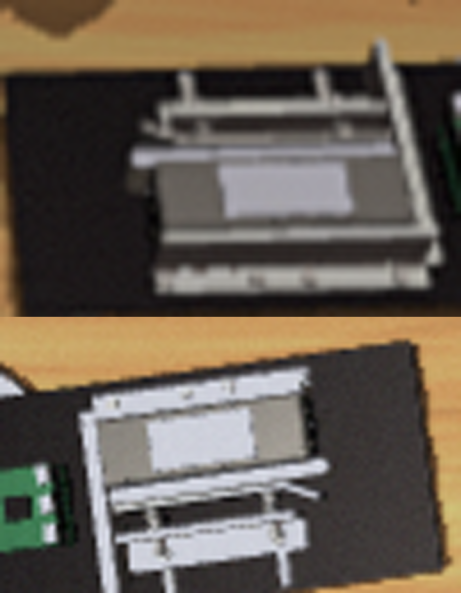

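play_rows(plan=[[[-0.0035,-0.0016,0.01],0.008,0.35],[[0,0,0.02],0,0.35],[[0,0,0.02],0,0.35],[[0,0,0.01],0,0.35],[[0,0,0.003],0,0.35]])

```text
time_s: 23.98
tcp_pos: [0.526, -0.3144, -0.0158]
eef_rot: [[-0.109, 0.994, -0.003], [0.994, 0.109, 0.001], [0.001, -0.003, -1.0]]
ft_force: [-0.8, 0.1, -0.3]
gripper_width: 0.354
```

play_rows(plan=[[[0,0,0],0,0.2],[[0,0,0],0,0.05],[[0,0,0],0,0.05],[[0,0,0],0,0.05],[[0,0,0],0,0.05]])

```text
time_s: 24.4
tcp_pos: [0.5275, -0.315, -0.013]
eef_rot: [[-0.109, 0.994, 0.001], [0.994, 0.109, -0.0], [-0.001, 0.001, -1.0]]
ft_force: [-0.6, -0.0, -0.5]
gripper_width: 0.106
```

```bash
python3 -c "
from h import *
st()"
```

```text
t 24.40 frame xy [-0.3966  0.0897] z -0.013 toolx yaw-frame -0.68 F(frame) [ 0.   0.6 -0.5] w 0.106 J [  8.  42.  27. 102. -27.  42.  56.]
```

play_rows(plan=[[[0,0,-0.01],0,0.05],[[0,0,-0.027],0,0.05],[[0,0,-0.026],-0.012,0.05],[[0.01,0.004,0],0,0.05],[[0.02,0.008,0],0,0.05]], squeeze=60)

```text
time_s: 24.82
tcp_pos: [0.5355, -0.2863, 0.052]
eef_rot: [[-0.118, 0.993, 0.003], [0.993, 0.118, -0.003], [-0.003, 0.003, -1.0]]
ft_force: [0.3, 0.5, -1.3]
gripper_width: 0.1
```

play_rows(plan=[[[0.03,0.012,0],0,0.05],[[0.03,0.012,0],0,0.05],[[0.03,0.012,0],0,0.05],[[0.03,0.012,0],0,0.05],[[0.015,0.006,0],0,0.05]])

```text
time_s: 25.23
tcp_pos: [0.5739, -0.1385, 0.05]
eef_rot: [[-0.125, 0.992, 0.001], [0.992, 0.125, 0.002], [0.001, 0.001, -1.0]]
ft_force: [0.6, 0.7, -0.7]
gripper_width: 0.1
```

play_rows(plan=[[[0.007,0.003,0],0,0.05],[[0,0,0],0,0.05],[[0,0,0],0,0.05],[[0,0,0],0,0.05],[[0,0,0],0,0.05]])

```text
time_s: 25.65
tcp_pos: [0.5744, -0.1375, 0.0495]
eef_rot: [[-0.119, 0.993, 0.0], [0.993, 0.119, -0.001], [-0.001, 0.0, -1.0]]
ft_force: [0.2, -0.0, -0.1]
gripper_width: 0.099
```

```bash
python3 sw.py | egrep "^t |30[0-9], 19"
```

```text
t 25.65 frame xy [-0.226   0.0217] z 0.0495 toolx yaw-frame -0.12 F(frame) [-0.  -0.2 -0.1] w 0.099 J [-12.  35.  30. 105. -23.  46.  37.]
scene [300, 195, 19, 3, 51] x -0.1474 -0.0894 ymean 0.0216 slope deg -0.3
```

play_rows(plan=[[[0,0.0005,0.01],-0.002,0.05],[[0,0,0.007],0,0.05],[[0,0,0.0025],0,0.05],[[0,0,0],0,0.05],[[0,0,0],0,0.05]])

```text
time_s: 26.17
tcp_pos: [0.5751, -0.1359, 0.0295]
eef_rot: [[-0.123, 0.992, -0.001], [0.992, 0.123, -0.0], [-0.0, -0.001, -1.0]]
ft_force: [0.0, -0.0, 0.2]
gripper_width: 0.107
```

play_rows(plan=[[[0.006,0,0],0,0.05],[[0.006,0,0],0,0.05],[[0.006,0,0],0,0.05],[[0.006,0,0],0,0.05],[[0,0,0],0,0.05]])

```text
time_s: 26.58
tcp_pos: [0.5724, -0.1099, 0.0298]
eef_rot: [[-0.125, 0.992, -0.0], [0.992, 0.125, 0.001], [0.001, 0.0, -1.0]]
ft_force: [0.8, 0.5, -0.7]
gripper_width: 0.101
```

```bash
python3 -c "
from h import *
st()"
```

```text
t 26.58 frame xy [-0.1984  0.0203] z 0.0298 toolx yaw-frame 0.23 F(frame) [ 0.4 -0.9 -0.7] w 0.101 J [-14.  36.  29. 107. -24.  44.  35.]
```

Nose at about x = -0.062, no force. Now the wedge.

play_rows(plan=[[[0.005,0,0],0.003,0.05],[[0.005,0,0],0,0.05],[[0.005,0,0],0,0.05],[[0,0,0],0,0.05],[[0,0,0],0,0.05]])

```text
time_s: 27.0
tcp_pos: [0.5706, -0.0971, 0.03]
eef_rot: [[-0.12, 0.993, 0.001], [0.993, 0.12, -0.001], [-0.001, 0.0, -1.0]]
ft_force: [-0.1, -2.1, -0.9]
gripper_width: 0.102
```

play_rows(plan=[[[0.004,0,0],0,0.05],[[0.004,0,0],0,0.05],[[0.004,0,0],0,0.05],[[0,0,0],0,0.05],[[0,0,0],0,0.05]])

```text
time_s: 27.42
tcp_pos: [0.5691, -0.0854, 0.0299]
eef_rot: [[-0.12, 0.993, 0.0], [0.993, 0.12, -0.001], [-0.001, 0.0, -1.0]]
ft_force: [1.2, -3.9, -0.5]
gripper_width: 0.097
```

```bash
python3 -c "
from h import *
st()"
```

```text
t 27.42 frame xy [-0.1737  0.0206] z 0.0299 toolx yaw-frame -0.08 F(frame) [-4.1 -0.7 -0.5] w 0.097 J [-17.  35.  29. 108. -24.  43.  33.]
```

play_rows(plan=[[[0.006,0,0],0,0.05],[[0.006,0,0],0,0.05],[[0.006,0,0],0,0.05],[[0.006,0,0],0,0.05],[[0.006,0,0],0,0.05]])

```text
time_s: 27.83
tcp_pos: [0.5656, -0.0558, 0.0299]
eef_rot: [[-0.119, 0.993, 0.001], [0.993, 0.119, -0.001], [-0.001, 0.0, -1.0]]
ft_force: [1.5, -6.9, -0.2]
gripper_width: 0.099
```

```bash
python3 -c "
from h import *
st()"
```

```text
t 27.83 frame xy [-0.1439  0.0205] z 0.0299 toolx yaw-frame -0.1 F(frame) [-7.1 -0.7 -0.2] w 0.099 J [-20.  35.  29. 109. -24.  43.  30.]
```

play_rows(plan=[[[0.006,0,0],0,0.05],[[0.006,0,0],0,0.05],[[0.006,0,0],0,0.05],[[0.006,0,0],0,0.05],[[0.006,0,0],0,0.05]])

```text
time_s: 28.25
tcp_pos: [0.562, -0.026, 0.0299]
eef_rot: [[-0.119, 0.993, 0.001], [0.993, 0.119, -0.001], [-0.001, 0.001, -1.0]]
ft_force: [1.8, -6.5, -0.8]
gripper_width: 0.099
```

play_rows(plan=[[[0.006,0,0],0,0.05],[[0.006,0,0],0,0.05],[[0.005,0,0],0,0.05],[[0.003,0,0],0,0.05],[[0,0,0],0,0.05]])

```text
time_s: 28.67
tcp_pos: [0.5596, -0.0052, 0.0299]
eef_rot: [[-0.121, 0.993, 0.0], [0.993, 0.121, -0.0], [-0.0, 0.0, -1.0]]
ft_force: [3.0, 0.4, -0.6]
gripper_width: 0.098
```

```bash
python3 -c "
from h import *
st()"
```

```text
t 28.67 frame xy [-0.093   0.0203] z 0.0299 toolx yaw-frame -0.03 F(frame) [ 0.  -3.  -0.6] w 0.098 J [-25.  34.  29. 110. -24.  42.  25.]
```

play_rows(plan=[[[0,0,0],0,0.25],[[0,0,0],0,0.25],[[0,0,0],0,0.25],[[-0.02,0,0],0,0.25],[[-0.02,0,0],0,0.25]])

```text
time_s: 29.08
tcp_pos: [0.5643, -0.0448, 0.0297]
eef_rot: [[-0.122, 0.992, -0.0], [0.992, 0.122, 0.001], [0.001, -0.0, -1.0]]
ft_force: [0.6, -0.4, -0.9]
gripper_width: 0.249
```

play_rows(plan=[[[0,0,0],0,0],[[0,0,0],0,0],[[0,0,0],0,0],[[0,0,0],0,0],[[0.008,0,0],0,0]])

```text
time_s: 29.5
tcp_pos: [0.5633, -0.0379, 0.0299]
eef_rot: [[-0.119, 0.993, 0.0], [0.993, 0.119, -0.0], [-0.0, 0.0, -1.0]]
ft_force: [1.0, -1.8, -0.2]
gripper_width: -0.003
```

play_rows(plan=[[[0.006,0,0],0,0],[[0.006,0,0],0,0],[[0.006,0,0],0,0],[[0.005,0,0],0,0],[[0.004,0,0],0,0]])

```text
time_s: 29.92
tcp_pos: [0.56, -0.0104, 0.0299]
eef_rot: [[-0.121, 0.993, 0.0], [0.993, 0.121, -0.001], [-0.001, 0.0, -1.0]]
ft_force: [1.0, -7.6, -0.4]
gripper_width: -0.002
```

```bash
python3 -c "
from h import *
st()"
```

```text
t 29.92 frame xy [-0.0981  0.0205] z 0.0299 toolx yaw-frame -0.04 F(frame) [-7.6 -0.1 -0.4] w -0.002 J [-25.  34.  29. 110. -24.  42.  25.]
```

play_rows(plan=[[[0.004,0,0],0,0],[[0.003,0,0],0,0],[[0.002,0,0],0,0],[[0.002,0,0],0,0],[[0.001,0,0],0,0]])

```text
time_s: 30.33
tcp_pos: [0.5587, 0.0013, 0.0299]
eef_rot: [[-0.12, 0.993, 0.001], [0.993, 0.12, -0.001], [-0.001, 0.0, -1.0]]
ft_force: [1.3, -6.8, -1.3]
gripper_width: -0.001
```

play_rows(plan=[[[0.001,0,0],0,0],[[0.0005,0,0],0,0],[[0.0005,0,0],0,0],[[0,0,0],0,0],[[0,0,0],0,0]])

```text
time_s: 30.75
tcp_pos: [0.5584, 0.0031, 0.0299]
eef_rot: [[-0.12, 0.993, 0.001], [0.993, 0.12, -0.001], [-0.001, 0.0, -1.0]]
ft_force: [0.5, -6.2, 0.8]
gripper_width: 0.001
```

```bash
python3 -c "
from h import *
st()"
```

```text
t 30.75 frame xy [-0.0846  0.0205] z 0.0299 toolx yaw-frame -0.05 F(frame) [-6.2  0.3  0.8] w 0.001 J [-26.  34.  29. 110. -24.  42.  24.]
```

play_rows(plan=[[[0.0005,0,0],0,0],[[0.0005,0,0],0,0],[[0.0005,0,0],0,0],[[0,0,0],0,0],[[0,0,0],0,0]])

```text
time_s: 31.17
tcp_pos: [0.5584, 0.0033, 0.03]
eef_rot: [[-0.119, 0.993, 0.001], [0.993, 0.119, -0.002], [-0.003, 0.001, -1.0]]
ft_force: [2.6, -13.6, -2.0]
gripper_width: -0.002
```

```bash
python3 -c "
from h import *
st()"
```

```text
t 31.17 frame xy [-0.0844  0.0205] z 0.03 toolx yaw-frame -0.11 F(frame) [-13.9  -0.9  -2. ] w -0.002 J [-26.  34.  29. 110. -24.  42.  24.]
```

play_rows(plan=[[[-0.005,0,0],0,0],[[-0.02,0,0],0,0],[[-0.03,0,0],0,0],[[-0.02,0,-0.03],0,0],[[0,0,-0.04],0,0]])

```text
time_s: 31.58
tcp_pos: [0.5653, -0.0736, 0.0986]
eef_rot: [[-0.116, 0.993, -0.005], [0.993, 0.116, -0.002], [-0.002, -0.005, -1.0]]
ft_force: [0.0, -0.1, 0.2]
gripper_width: 0.001
```

play_rows(plan=[[[-0.03,-0.03,-0.02],0,0],[[-0.03,-0.03,0],0,0],[[-0.03,-0.03,0],0,0],[[-0.03,-0.03,0],0,0],[[0,0,0],0,0]])

```text
time_s: 32.0
tcp_pos: [0.4622, -0.203, 0.1181]
eef_rot: [[-0.113, 0.994, -0.0], [0.994, 0.113, -0.001], [-0.001, -0.0, -1.0]]
ft_force: [-0.8, -1.1, 0.7]
gripper_width: 0.003
```

Run:
```python
from h import *
st()
o=[]
for n,(x,y,w,h) in (('scene',(300,175,80,55)),('top',(95,155,80,55))):
    im=r.grab_frame(n)[...,::-1]; cv2.imwrite(f'pics/raw_{n}.png',im); o.append(cv2.resize(im[y:y+h,x:x+w],None,fx=8,fy=8,interpolation=cv2.INTER_CUBIC))
cv2.imwrite('pics/c5.png',cv2.resize(np.vstack(o),None,fx=.66,fy=.66,interpolation=cv2.INTER_AREA))
from fit import *
for n in('top','scene'):
    f=F; ys=np.arange(0,.05,.002); X=np.linspace(-.038,.065,40); print(n,[(int(round(y*1e3)),int(np.mean(samp(n,proj(n,W(f,np.c_[X,0*X+y,0*X+.075])))))) for y in ys])
    for y,z in((.011,.073),(.021,.073)):
        X=np.arange(-.09,-.05,.003); print(n,'tail y',y,[(int(round(x*1e3)),int(v)) for x,v in zip(X,samp(n,proj(n,W(f,np.c_[X,0*X+y,0*X+z]))))])
```

```text
t 32.00 frame xy [-0.2775  0.141 ] z 0.1181 toolx yaw-frame -0.48 F(frame) [-1.   1.   0.7] w 0.003 J [-10.  22.  37. 115. -17.  49.  43.]
top [(0, 143), (2, 125), (4, 116), (6, 126), (8, 158), (10, 186), (12, 197), (14, 198), (16, 195), (18, 196), (20, 198), (22, 198), (24, 196), (26, 186), (28, 164), (30, 124), (32, 82), (34, 63), (36, 69), (38, 97), (40, 135), (42, 164), (44, 169), (46, 168), (48, 175)]
top tail y 0.011 [(-90, 49), (-87, 48), (-84, 48), (-81, 50), (-78, 78), (-75, 138), (-72, 183), (-69, 196), (-66, 197), (-63, 197), (-60, 193), (-57, 189), (-54, 190), (-51, 192)]
top tail y 0.021 [(-90, 49), (-87, 50), (-84, 48), (-81, 46), (-78, 69), (-75, 130), (-72, 184), (-69, 201), (-66, 200), (-63, 196), (-60, 195), (-57, 196), (-54, 198), (-51, 201)]
scene [(0, 132), (2, 126), (4, 121), (6, 122), (8, 128), (10, 138), (12, 147), (14, 154), (16, 157), (18, 156), (20, 149), (22, 138), (24, 128), (26, 117), (28, 103), (30, 89), (32, 76), (34, 72), (36, 86), (38, 109), (40, 130), (42, 140), (44, 134), (46, 114), (48, 88)]
scene tail y 0.011 [(-90, 21), (-87, 20), (-84, 19), (-81, 23), (-78, 40), (-75, 77), (-72, 123), (-69, 148), (-66, 154), (-63, 149), (-60, 143), (-57, 137), (-54, 134), (-51, 132)]
scene tail y 0.021 [(-90, 21), (-87, 21), (-84, 21), (-81, 19), (-78, 23), (-75, 52), (-72, 103), (-69, 142), (-66, 155), (-63, 155), (-60, 155), (-57, 155), (-54, 154), (-51, 153)]
```

View pics/c5.png

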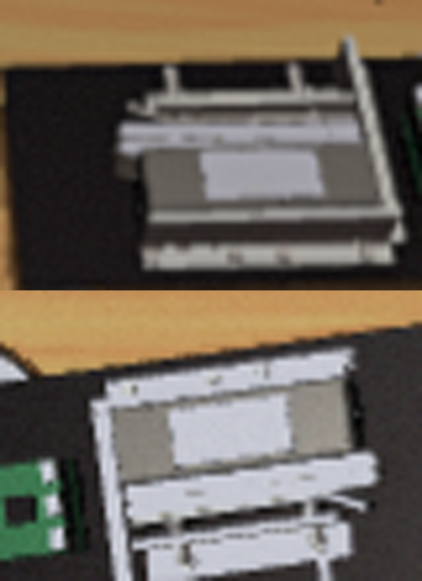

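```bash
python3 -c "
from plant import r
print(r.job_done())"
```

```text
the job is handed in; nothing more can be done
None
```

I pushed the pack home against the end stop and cheek, slid in two white strips one after the other, and handed the job in at about 32 s of the 72 s allowed. `job_done` gave no verdict.

**Last checks, all in agreement:**
- **Pack:** a firm stop of 17 N against the end stop. The last pictures show it along the cheek and at the stop.
- **Strips:** both stopped hard (about 14 N) at the same point, and both cameras put their tails at about x = -75 mm, which is home.
- **Plate:** the second strip slid in against about 7 N. The pictures show the plate about 7 mm off its rest. I had no direct reading of the force it presses with.
- **Outside the bay:** the other two strips stayed on the mat, and the gripper ended clear of everything. I never went near the loose arm, pliers or screwdriver, but I did not measure them again at the end.

**What disagreed:** the real fingertips sit about 24 mm higher than the reported tool point. Because of this, the first try on the pack closed on its top (about 15 N) and the first try on a strip missed. I corrected the height from the pictures, and neither the pack nor the strip was disturbed. The deck outline and the bay walls also gave frame positions 4–5 mm apart along x. I used the walls, and the contacts agreed with them.

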